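# Fill the half eggs with the leaf pralines of their own chocolate

## Task

Fill the four open half eggs: take the four leaf-shaped pralines from the tray and lay each one, flat side down, in the middle of the half egg that is made of the same chocolate, lowering it to the bottom rather than dropping it in. Leave the round truffle and the square praline where they are on the tray, and do not push or tip the half eggs.

Things in the scene. Friction and masses are not known exactly. Their poses are not given: they have to be found in the camera images.
- leaf_dark: leaf-shaped praline of dark chocolate, almost black brown, fine veins piped on top: pointed oval 54 mm long, 28 wide at its middle, 18 high, about 22 g; flat underneath, sides upright to 11 mm, then rounded. Lies flat side down on the tray (its top 10 mm above the table). Origin: centre of its underside; x along its length, y across, z up. Grip it across its width at the middle.
- leaf_milk: leaf-shaped praline of milk chocolate, mid brown, fine veins piped on top: pointed oval 54 mm long, 28 wide at its middle, 18 high, about 22 g; flat underneath, sides upright to 11 mm, then rounded. Lies flat side down on the tray (its top 10 mm above the table). Origin: centre of its underside; x along its length, y across, z up. Grip it across its width at the middle.
- leaf_white: leaf-shaped praline of white chocolate, ivory, fine veins piped on top: pointed oval 54 mm long, 28 wide at its middle, 18 high, about 22 g; flat underneath, sides upright to 11 mm, then rounded. Lies flat side down on the tray (its top 10 mm above the table). Origin: centre of its underside; x along its length, y across, z up. Grip it across its width at the middle.
- leaf_ruby: leaf-shaped praline of ruby chocolate, pink, fine veins piped on top: pointed oval 54 mm long, 28 wide at its middle, 18 high, about 22 g; flat underneath, sides upright to 11 mm, then rounded. Lies flat side down on the tray (its top 10 mm above the table). Origin: centre of its underside; x along its length, y across, z up. Grip it across its width at the middle.
- egg_dark: open half egg of dark chocolate, almost black brown: hollow shell, open side up, loose on the table, about 160 g; outside 160 mm long (x), 110 wide (y), wall 5, rim 50 high. Inner floor 13 mm up: a level oval 70 x 46, the wall curving up from it. Foot 68 mm across. Origin: centre of the foot's underside, below the middle of the floor; x along its length, z up.
- egg_milk: open half egg of milk chocolate, mid brown: hollow shell, open side up, loose on the table, about 160 g; outside 160 mm long (x), 110 wide (y), wall 5, rim 50 high. Inner floor 13 mm up: a level oval 70 x 46, the wall curving up from it. Foot 68 mm across. Origin: centre of the foot's underside, below the middle of the floor; x along its length, z up.
- egg_white: open half egg of white chocolate, ivory: hollow shell, open side up, loose on the table, about 160 g; outside 160 mm long (x), 110 wide (y), wall 5, rim 50 high. Inner floor 13 mm up: a level oval 70 x 46, the wall curving up from it. Foot 68 mm across. Origin: centre of the foot's underside, below the middle of the floor; x along its length, z up.
- egg_ruby: open half egg of ruby chocolate, pink: hollow shell, open side up, loose on the table, about 160 g; outside 160 mm long (x), 110 wide (y), wall 5, rim 50 high. Inner floor 13 mm up: a level oval 70 x 46, the wall curving up from it. Foot 68 mm across. Origin: centre of the foot's underside, below the middle of the floor; x along its length, z up.
- round_truffle: round dark chocolate truffle, 30 mm across and 20 mm high, standing on the tray among the leaves; stays there. Origin: centre of its underside, z up.
- square_praline: square white chocolate praline, 28 x 28 x 16 mm, on the tray among the leaves; stays there. Origin: centre of its underside, z up.
Things that resemble listed ones, but are neither listed nor needed, are in the scene too. What is shaped like the leaf_white but purple is not meant.

How it is judged:
By the outcome, as a careful person would: the job done as asked, in the order asked, and still so for the second after the job is handed in, with the robot touching nothing.
It also fails if it takes over 112 s, if anything falls off the work surface, if the arm or the gripper's body presses on something with over 40 N, if the wrist force passes 120 N, or if a joint passes its speed limit or range.

## Robot

A 6-joint arm with a two-finger parallel gripper is mounted at the origin on the work surface. World frame = base frame: x ahead of the robot, y to its left, z up, the work surface at z = 0. Lengths are in m, angles in degrees, forces in N, time in s.
With the tool pointing down it reaches from about 0.25 to 0.725 m from the base axis. Payload 9.7 kg.
Tool frame: the origin (TCP) lies midway between the tips of the shut fingers; the grasp point (between the pads) lies 19 mm behind it; z points along the fingers, y is the direction in which the jaws open and shut (so a half turn about z gives the same grasp; the last joint's range is limited). The gripper opens to 85 mm and grips with 20 to 120 N. Pads are 22 mm wide; open, the fingers measure 114 mm over their backs; the gripper's body (76 mm by 85 mm) begins 54 mm behind the grasp point. The pads swing forward as they close: fully open they stand 13 mm farther back than shut.
Start: joints at [-69.786, 4.979, 10.078, 95.1, 0, 90], TCP at [0.19, -0.516, 0.192] pointing down, gripper open.
Joint ranges: [-179.16, 179.16], [-48.56, 103.87], [-65.8, 70.77], [-126.05, 130.52], [-82.76, 87.17], [-180, 180]. Speed limits (degrees/s): [127.2, 127.2, 147.25, 180, 180, 180].

## Interface

Orientations are given as [roll, pitch, yaw] about the fixed x, y, z axes, in that order (R = Rz(yaw) Ry(pitch) Rx(roll)).
In Python, from workcell import get_obs, camera, get_calibration, job_done gives the robot as it stands.
- The arm moves only by the tool play_rows, never from a script. Its argument "commands" is text: rows parted by semicolons, each of 5 numbers parted by spaces: the opening, from 0 (shut) to 1 (fully open), then the shift along the world's x, y, z in mm, then the turn about the world's z in degrees. A call has 1 to 10 rows; each row is the pose to reach, as a shift and turn from the pose commanded when the call began; what a row does not reach only later rows make up. A row lasts 1/12 s, in which the tool goes at most 41.7 mm and 7.16 degrees, less where a joint would pass 70% of its speed; a pose out of reach is approached as far as the arm can. A call with a gripper value outside its range is refused whole. The fingers move at their own pace and stop on an object; "force" is the grip in N (left out, the last holds). Time passes only in rows, so rows that repeat a pose let the fingers close. It gives the time, the measured TCP pose, the force and the opening at its end, in the units of the state.
- get_obs(): the state, without advancing time (a new reading comes with each control period).
- camera(name): name is "side" or "top" or "wrist"; returns the picture (480x640x3 uint8, red, green, blue); there is no depth.
- get_calibration(name): a dict with "fx", "fy", "cx", "cy" (pixels), "k1" (the pictures are not rectified: a ray, as slopes to the right and down, at radius r is drawn at 1 + k1 r^2 times it, then the intrinsics apply), "eye" and "attitude" of the camera in the world; the wrist camera has in their place "mount" (4x4, takes a point from camera to tool coordinates, whose origin is the TCP and whose axes are the flange's). Camera axes: x right, y down, z forward; pixel columns grow to the right and rows downward; lengths in m; the calibration is good to about 2 mm. A picture is of the moment at which its call begins: read the wrist's pose just before it. get_calibration takes no time and is no camera call.
- job_done(): hands the job in, once; it reports no verdict.
The state is a dict: "time": time; "q": joint angles; "qd": joint speeds; "joint_efforts": joint torques, N m; "ee_pos": TCP position; "tcp_rot": TCP orientation; "wrist_force": force on the tool from outside, world axes, zero at the start; "torque": the same for the moment, N m; "opening": finger opening in m.
Only numpy, scipy, OpenCV 4.12 (cv2) and the standard library are available. Lean on these libraries where they do the work, as an engineer would, in place of code of your own. Each camera call takes 0.05 s, during which the arm holds its last target.

## Working session

There is one attempt and no reset: what is moved stays moved. The work goes in short steps, Python scripts to look and compute and a tool call to move; the robot and the scene stay as the last step left them, time stands still between calls to the robot, and variables do not carry over. Pictures are saved under pics/ and viewed, and the job is handed in when it is done.

Besides the shell and the picture viewer there is one more tool, called after ">>>" as name(argument=value, ...), one argument or row to a line, values as JSON. play_rows: Moves the arm, as the interface text tells. Its arguments: {"type":"object","properties":{"commands":{"type":"string"},"force":{"type":"number"}},"required":["commands"]}

```bash
mkdir -p pics; ls
python3 - <<'E'
from workcell import *
import cv2
print(get_obs())
for n in ["side","top","wrist"]:
    print(n,get_calibration(n))
for n in ["top","side"]:
    cv2.imwrite(f"pics/{n}0.png",camera(n)[:,:,::-1])
E
```

```text
pics
{'time': 0.0, 'q': array([-6.97845875e+01,  5.01001828e+00,  1.00344749e+01,  9.50983366e+01,
        8.90105405e-04,  8.99989265e+01]), 'qd': array([ 0.06235863,  0.08542077,  0.01975082,  0.10136844, -0.0364208 ,
        0.01324081]), 'joint_efforts': array([-4.48080773e-04, -5.20383918e+01,  4.64807332e+01,  1.61975215e-02,
       -1.06161892e-04, -1.49763832e-05]), 'ee_pos': array([ 0.18996371, -0.51586342,  0.19169366]), 'tcp_rot': array([-1.79926120e+02, -8.91488895e-04,  2.02164849e+01]), 'wrist_force': array([ 0.26794187, -0.02251374, -0.98922812]), 'torque': array([ 0.01525273,  0.00088323, -0.0024738 ]), 'opening': 0.08536558098179589}
side {'fx': 535.0907260233735, 'fy': 535.0907260233735, 'cx': 322.9651140642756, 'cy': 236.14210407940763, 'k1': -0.012483376516877781, 'eye': array([0.01193765, 0.71248997, 0.66328169]), 'attitude': array([-125.80283696,   -0.53271362, -139.72189678])}
top {'fx': 443.599570005186, 'fy': 443.599570005186, 'cx': 317.33447958684786, 'cy': 245.84680589203322, 'k1': 0.008591329126939716, 'eye': array([0.39832065, 0.06469294, 0.84186537]), 'attitude': array([-1.67621476e+02, -9.80637904e-02, -8.89048475e+01])}
wrist {'fx': 425.2520966227898, 'fy': 425.2520966227898, 'cx': 317.9327904460021, 'cy': 242.87443680700298, 'k1': 0.027725059677702935, 'mount': array([[ 6.02165853e-04, -9.53235330e-01, -3.02228460e-01,
         7.77208071e-02],
       [ 9.99999654e-01,  7.47608499e-04, -3.65555218e-04,
        -5.81797119e-05],
       [ 5.74408715e-04, -3.02228136e-01,  9.53235450e-01,
        -1.81975089e-01],
       [ 0.00000000e+00,  0.00000000e+00,  0.00000000e+00,
         1.00000000e+00]])}
```

View pics/top0.png

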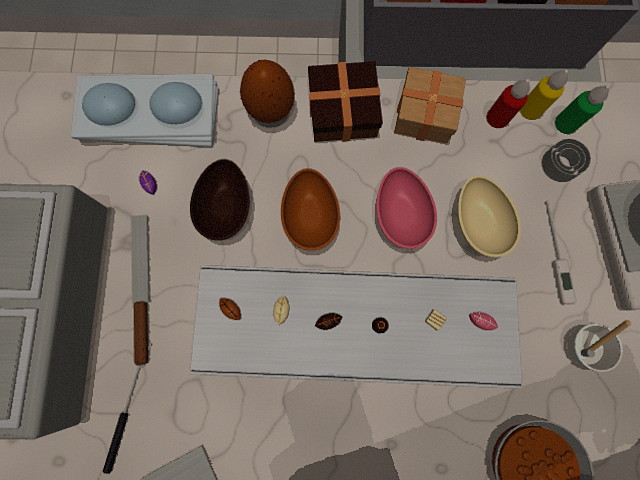

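View pics/side0.png

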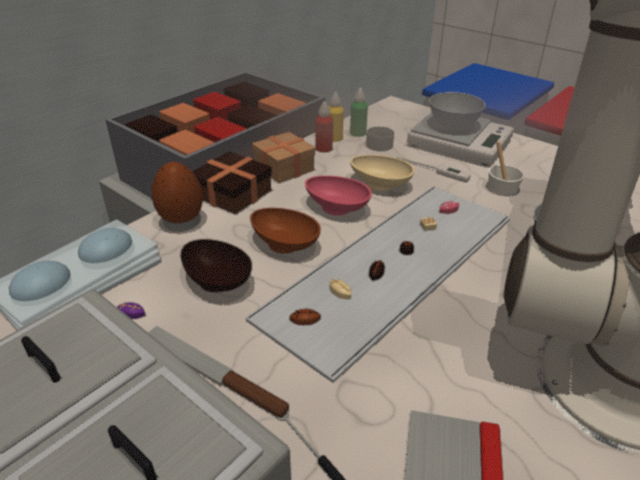

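```bash
cat > h.py <<'E'
import numpy as np, cv2
from scipy.spatial.transform import Rotation as R
from workcell import *
def cam(name,obs=None):
    c=get_calibration(name)
    if name=="wrist":
        T=np.eye(4);T[:3,:3]=R.from_euler('xyz',obs['tcp_rot'],degrees=True).as_matrix();T[:3,3]=obs['ee_pos']
        M=T@c['mount'];return c,M[:3,:3],M[:3,3]
    return c,R.from_euler('xyz',c['attitude'],degrees=True).as_matrix(),np.array(c['eye'])
def px2w(C,uv,z):
    c,Rm,e=C
    uv=np.atleast_2d(np.array(uv,float)); d=(uv-[c['cx'],c['cy']])/[c['fx'],c['fy']]
    s=d.copy()
    for _ in range(10): s=d/(1+c['k1']*(s**2).sum(1,keepdims=True))
    w=np.c_[s,np.ones(len(s))]@Rm.T
    return e+w*((z-e[2])/w[:,2])[:,None]
def w2px(C,p):
    c,Rm,e=C
    q=(np.atleast_2d(p)-e)@Rm; s=q[:,:2]/q[:,2:]
    s=s*(1+c['k1']*(s**2).sum(1,keepdims=True))
    return s*[c['fx'],c['fy']]+[c['cx'],c['cy']]
E
python3 - <<'E'
from h import *
C=cam("top")
for n,uv,z in [("milk",(230,309),.02),("white",(281,310),.02),("dark",(329,321),.02),("truf",(380,325),.02),("sq",(436,320),.02),("ruby",(483,321),.02),
 ("Edark",(221,200),.05),("Emilk",(311,209),.05),("Eruby",(406,208),.05),("Ewhite",(488,216),.05)]:
    print(n,px2w(C,uv,z).round(4))
im=cv2.imread("pics/top0.png")
cv2.imwrite("pics/topL.png",cv2.resize(im[280:360,205:345],None,fx=5.5,fy=5.5,interpolation=cv2.INTER_CUBIC))
cv2.imwrite("pics/topR.png",cv2.resize(im[280:360,360:520],None,fx=5,fy=5,interpolation=cv2.INTER_CUBIC))
cv2.imwrite("pics/topE.png",cv2.resize(im[150:265,180:530],None,fx=2.28,fy=2.28,interpolation=cv2.INTER_CUBIC))
E
```

```text
milk [[0.4568 0.2249 0.02  ]]
white [[0.4567 0.1312 0.02  ]]
dark [[0.4384 0.0427 0.02  ]]
truf [[ 0.4331 -0.0504  0.02  ]]
sq [[ 0.4441 -0.1529  0.02  ]]
ruby [[ 0.444  -0.2386  0.02  ]]
Edark [[0.6563 0.2483 0.05  ]]
Emilk [[0.6421 0.0798 0.05  ]]
Eruby [[ 0.6475 -0.0971  0.05  ]]
Ewhite [[ 0.6349 -0.2486  0.05  ]]
```

View pics/topL.png

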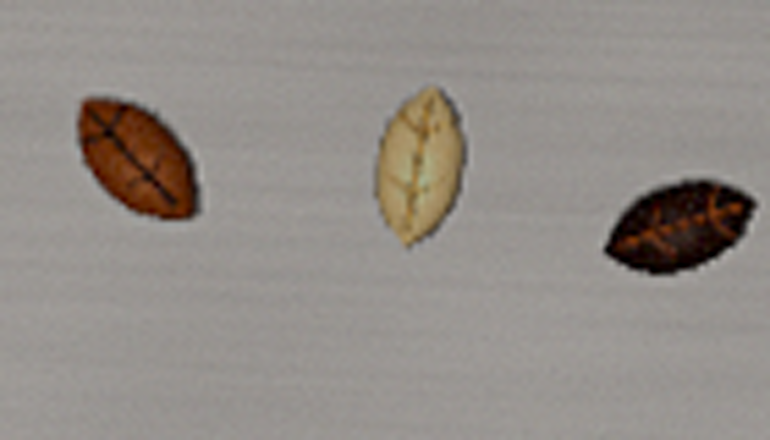

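View pics/topR.png

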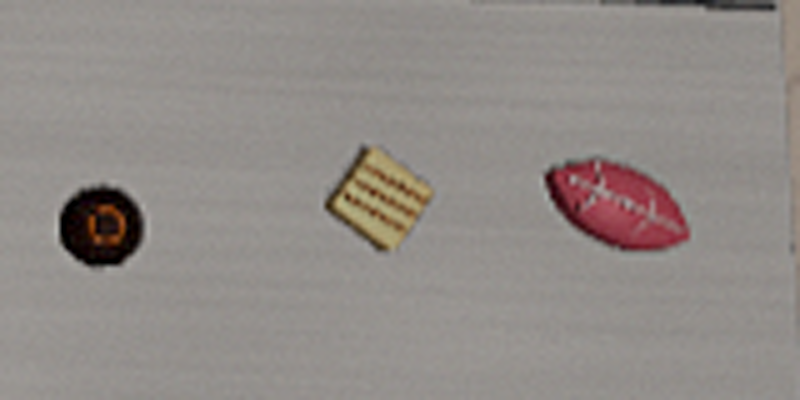

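View pics/topE.png

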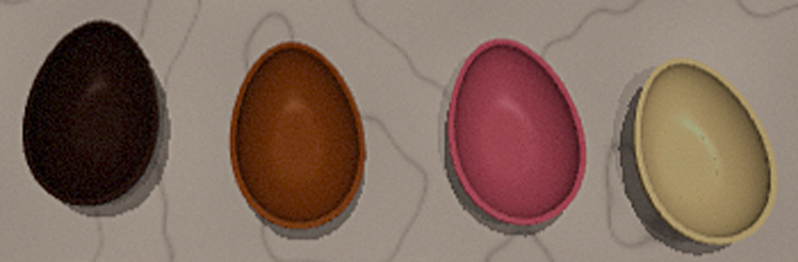

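```bash
cat > seg.py <<'E'
from h import *
def seg(im,box):
    # largest color-distinct blob vs border median, in box (x0,y0,x1,y1)
    x0,y0,x1,y1=box
    s=cv2.resize(im[y0:y1,x0:x1],None,fx=4,fy=4,interpolation=cv2.INTER_CUBIC)
    hsv=cv2.cvtColor(s,cv2.COLOR_BGR2HSV)
    return s,hsv
def unpix(c,box): return (c.reshape(-1,2)+.5)/4-.5+[box[0],box[1]]
def fit(C,cnt,z):
    p=px2w(C,cnt,z)[:,:2]
    r=cv2.minAreaRect((p*1000).astype(np.float32))
    (cx,cy),(w,h),a=r
    if w<h: w,h=h,w; a+=90
    m=cv2.moments((p*1000).astype(np.float32).reshape(-1,1,2))
    return np.round([cx,cy,w,h,(a+90)%180-90,m['m10']/m['m00'],m['m01']/m['m00']],1)
E
python3 - <<'E'
from seg import *
im=cv2.imread("pics/top0.png");C=cam("top")
D={"milk":(212,290,250,330,.019),"white":(265,290,298,332,.019),"dark":(308,305,350,338,.019),"ruby":(462,303,505,338,.019),"sq":(420,303,452,336,.024),"truf":(366,312,396,340,.02),
"Edark":(180,150,262,252,.05),"Emilk":(272,160,350,258,.05),"Eruby":(366,158,444,258,.05),"Ewhite":(448,168,528,266,.05)}
for n,(a,b,c,d,z) in D.items():
    s,hsv=seg(im,(a,b,c,d))
    H,S,V=cv2.split(hsv)
    m=((V<60) if n in("Edark","truf","dark") else (S>65)).astype(np.uint8)*255
    if n in("Edark",): m=((s[:,:,2].astype(int)<75)&((s[:,:,2].astype(int)-s[:,:,0])>2)|(V<38)).astype(np.uint8)*255
    m=cv2.morphologyEx(m,cv2.MORPH_OPEN,np.ones((5,5)));m=cv2.morphologyEx(m,cv2.MORPH_CLOSE,np.ones((9,9)))
    cs,_=cv2.findContours(m,cv2.RETR_EXTERNAL,cv2.CHAIN_APPROX_NONE)
    cnt=max(cs,key=cv2.contourArea)
    print(n,fit(C,unpix(cnt,(a,b)),z))
    cv2.drawContours(s,[cnt],-1,(0,255,0),1); cv2.imwrite(f"pics/seg_{n}.png",s)
def row(ns): 
    L=[cv2.resize(cv2.imread(f"pics/seg_{n}.png"),(200,250)) for n in ns]; return np.hstack(L)
cv2.imwrite("pics/segall.png",np.vstack([row(["milk","white","dark","ruby"]),row(["Edark","Emilk","Eruby","Ewhite"])]))
E
```

```text
milk [457.7 226.4  53.6  28.2  40.8 457.7 226.4]
white [457.4 131.6  52.2  27.8  -3.9 457.3 131.6]
dark [438.7  44.2  51.3  27.4 -73.8 438.8  44.3]
ruby [ 444.7 -239.2   55.2   29.2   66.1  444.6 -239.2]
sq [ 445.  -150.8   29.9   29.6  -36.   445.  -150.8]
truf [433.3 -49.8  29.3  27.  -88.9 433.2 -49.9]
Edark [658.8 249.9 159.5 111.8  -2.3 656.1 250. ]
Emilk [643.5  81.6 160.3 111.4   2.1 641.   82.3]
Eruby [650.2 -96.1 161.2 112.5   5.9 647.5 -95.9]
Ewhite [ 636.7 -247.3  160.3  114.    10.5  634.  -247.6]
```

View pics/segall.png

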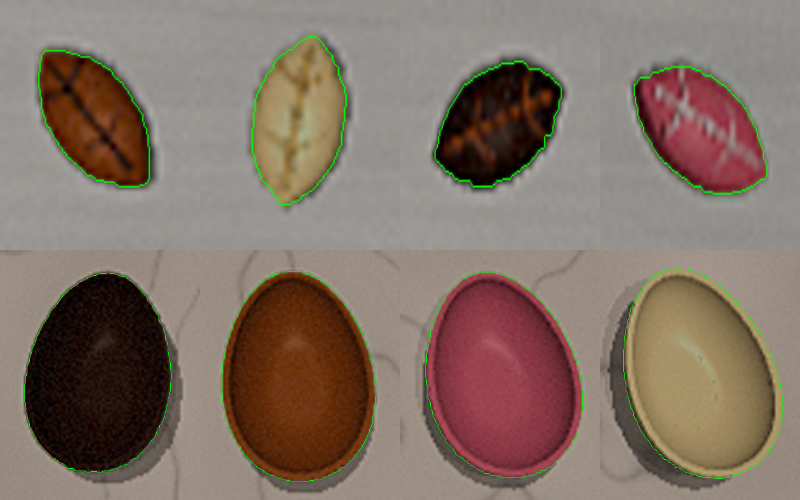

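Run:
```python
from seg import *
from scipy.optimize import least_squares
from scipy.spatial import cKDTree
im=cv2.imread("pics/top0.png");C=cam("top")
D={"Edark":(180,150,262,252,.05),"Emilk":(272,160,350,258,.05),"Eruby":(366,158,444,258,.05),"Ewhite":(448,168,528,266,.05)}
t=np.linspace(0,2*np.pi,720)
for n,(a,b,c,d,z) in D.items():
    g=cv2.imread(f"pics/seg_{n}.png"); m=((g[:,:,1]>240)&(g[:,:,0]<20)&(g[:,:,2]<20))
    p=px2w(C,unpix(np.argwhere(m)[:,::-1].astype(float),(a,b)),z)[:,:2]*1000
    def f(v):
        x=v[4]*np.cos(t);y=v[5]*np.sin(t)*(1+v[3]*np.cos(t))
        q=np.c_[x*np.cos(v[2])-y*np.sin(v[2])+v[0],x*np.sin(v[2])+y*np.cos(v[2])+v[1]]
        return cKDTree(q).query(p)[0]
    best=min((least_squares(f,[*p.mean(0),a0,-.15,80,55],diff_step=1e-4) for a0 in(-.4,-.1,.2,.4)),key=lambda r:r.cost)
    v=best.x.copy();v[2]=np.degrees(v[2]);print(n,v.round(2),"rms",np.sqrt(2*best.cost/len(p)).round(2))
```

```text
Edark [ 6.5868e+02  2.4997e+02 -1.0400e+00 -1.3000e-01  7.9500e+01  5.5020e+01] rms 0.4
Emilk [ 6.4357e+02  8.2580e+01  5.9700e+00 -1.3000e-01  8.0240e+01  5.5020e+01] rms 0.31
Eruby [ 6.5024e+02 -9.5450e+01  9.1300e+00 -1.4000e-01  8.0410e+01  5.5280e+01] rms 0.33
Ewhite [ 6.3684e+02 -2.4694e+02  1.2660e+01 -1.4000e-01  7.9930e+01  5.6060e+01] rms 0.3
```

>>> play_rows(
  commands="0.6 25 28 10 5; 0.6 55 58 10 10; 0.6 85 90 10 16; 0.6 115 122 10 22; 0.6 145 155 10 28; 0.6 175 188 10 34; 0.6 205 221 0 40; 0.6 232 250 -20 46; 0.6 254.7 276.6 -40 46; 0.6 254.7 276.6 -60 46",
  force=25,
)

```text
time: 0.93
ee_pos: [0.4476, -0.2366, 0.1327]
tcp_rot: [179.8, -0.0, 66.4]
wrist_force: [-0.1, -1.2, 0.1]
opening: 0.0512
```

Run:
```python
from h import *
o=get_obs();print(o['time'],o['ee_pos'],o['tcp_rot'],o['opening'])
im=camera("wrist")[:,:,::-1].copy();C=cam("wrist",o)
t=np.radians(66.1);c=np.array([.4447,-.2392,.019]);u=np.array([np.cos(t),np.sin(t),0])*.027
for p in (c,c-u,c+u): cv2.circle(im,tuple(int(x) for x in w2px(C,p)[0].round()),2,(0,255,0),-1)
print(w2px(C,o['ee_pos']))
cv2.imwrite("pics/w1.png",im)
```

```text
0.9333 [ 0.44759783 -0.23662694  0.13272476] [ 1.79848821e+02 -4.12055358e-02  6.64166903e+01] 0.05122230436301024
[[317.53891482 284.1363942 ]]
```

View pics/w1.png

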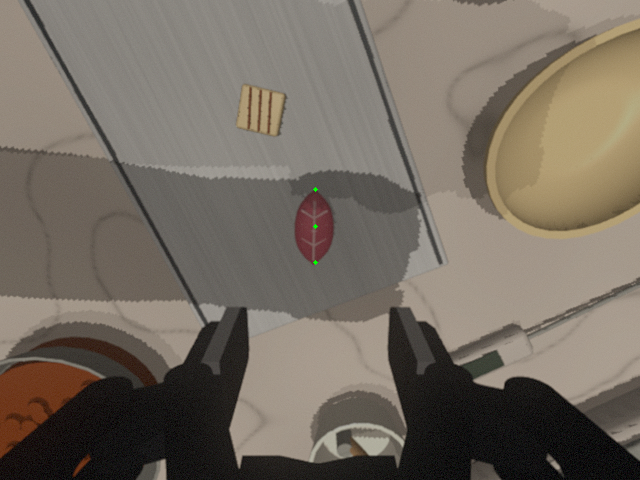

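>>> play_rows(
  commands="0.6 0 0 -25 0; 0.6 0 0 -55 0; 0.6 0 0 -85 0; 0.6 0 0 -105 0; 0.6 0 0 -113 0; 0.6 0 0 -117 0; 0.6 0 0 -117 0; 0.6 0 0 -117 0",
)

```text
time: 1.65
ee_pos: [0.4453, -0.24, 0.0167]
tcp_rot: [179.9, 0.0, 66.2]
wrist_force: [-0.4, -0.5, 0.1]
opening: 0.0512
```

>>> play_rows(
  commands="0.6 0 0.5 -4 0; 0.3 0 0.5 -4 0; 0.15 0 0.5 -4 0; 0.15 0 0.5 -4 0; 0.15 0 0.5 -4 0; 0.15 0 0.5 -4 0; 0.15 0 0.5 -4 0",
  force=25,
)

```text
time: 2.23
ee_pos: [0.4448, -0.239, 0.0115]
tcp_rot: [180.0, -0.0, 66.2]
wrist_force: [0.2, -0.4, 0.6]
opening: 0.0126
```

Run:
```python
from h import *
o=get_obs();print(o['time'],o['ee_pos'],o['tcp_rot'],o['opening'],o['wrist_force'])
im=camera("wrist")[:,:,::-1];cv2.imwrite("pics/w2.png",im)
```

```text
2.2333 [ 0.44479714 -0.23904528  0.01148602] [ 1.79991298e+02 -4.51216041e-04  6.62152292e+01] 0.012581610026353982 [ 0.19441468 -0.44727953  0.59958114]
```

View pics/w2.png

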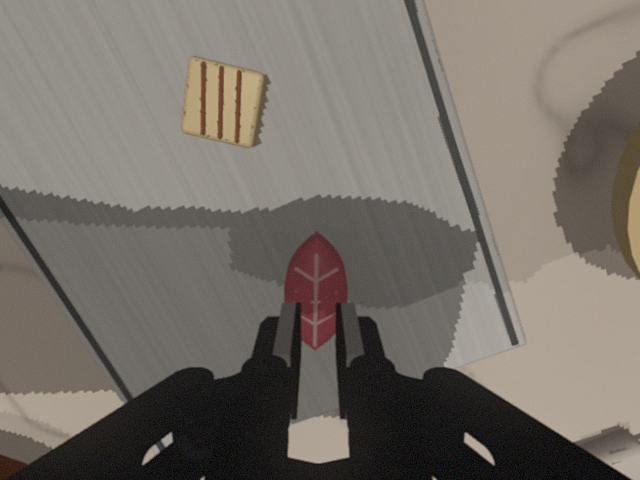

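Run:
```python
from h import *
o=get_obs();C=cam("wrist",o)
Rm=R.from_euler('xyz',o['tcp_rot'],degrees=True).as_matrix()
for x in (-.011,0,.011):
  for b in (0,.008,.019,.03):
    print(x,b,w2px(C,o['ee_pos']+Rm@np.array([[x,.0063,-b],[x,-.0063,-b]]).T.T[0]).round(0),w2px(C,o['ee_pos']+Rm@np.array([x,-.0063,-b])).round(0))
cv2.imwrite("pics/w2c.png",cv2.resize(cv2.imread("pics/w2.png")[200:440,220:420],None,fx=2.5,fy=2.5))
cv2.imwrite("pics/s2.png",camera("side")[:,:,::-1])
s=cv2.imread("pics/s2.png");cv2.imwrite("pics/s2c.png",cv2.resize(s[150:260,380:520],None,fx=5,fy=5))
```

```text
-0.011 0 [[331. 306.]] [[304. 306.]]
-0.011 0.008 [[331. 314.]] [[304. 314.]]
-0.011 0.019 [[332. 325.]] [[303. 325.]]
-0.011 0.03 [[333. 339.]] [[302. 339.]]
0 0 [[331. 284.]] [[304. 284.]]
0 0.008 [[332. 291.]] [[303. 291.]]
0 0.019 [[332. 302.]] [[303. 302.]]
0 0.03 [[333. 314.]] [[302. 314.]]
0.011 0 [[331. 262.]] [[304. 262.]]
0.011 0.008 [[332. 268.]] [[303. 268.]]
0.011 0.019 [[333. 278.]] [[302. 278.]]
0.011 0.03 [[334. 288.]] [[301. 288.]]
```

View pics/w2c.png

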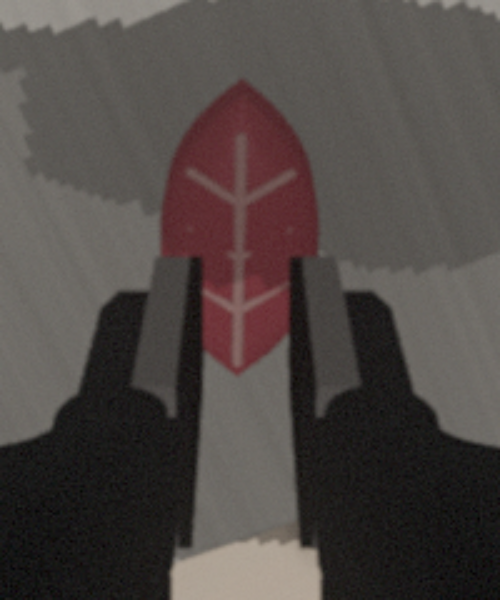

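View pics/s2c.png

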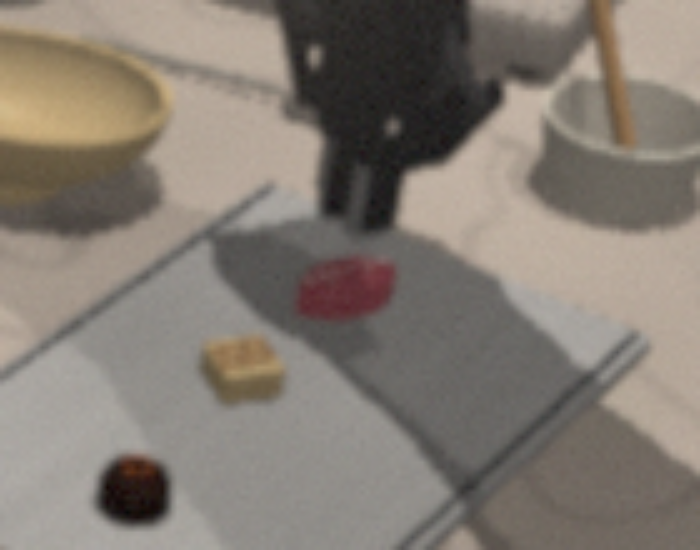

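Run:
```python
from h import *
C=cam("side")
for z in (0,.01,.02,.03,.04,.05,.06): print(z,w2px(C,[.4448,-.239,z]).round(1))
o=get_obs();print(o['q'],o['ee_pos'])
im=camera("top")[:,:,::-1];cv2.imwrite("pics/t2c.png",cv2.resize(im[260:380,400:540],None,fx=5,fy=5))
C=cam("top")
for z in (0.01,.03,.05): print(z,w2px(C,[.4448,-.239,z]).round(1))
```

```text
0 [[446.6 214.7]]
0.01 [[447.3 211. ]]
0.02 [[447.9 207.2]]
0.03 [[448.6 203.4]]
0.04 [[449.2 199.6]]
0.05 [[449.9 195.7]]
0.06 [[450.6 191.8]]
[-2.82550547e+01 -7.32000233e-01 -1.58504091e+01  7.48802261e+01
  6.77677523e-04  8.55312509e+01] [ 0.44474541 -0.23901654  0.01140559]
0.01 [[481.2 320.8]]
0.03 [[485.2 320.3]]
0.05 [[489.4 319.7]]
```

View pics/t2c.png

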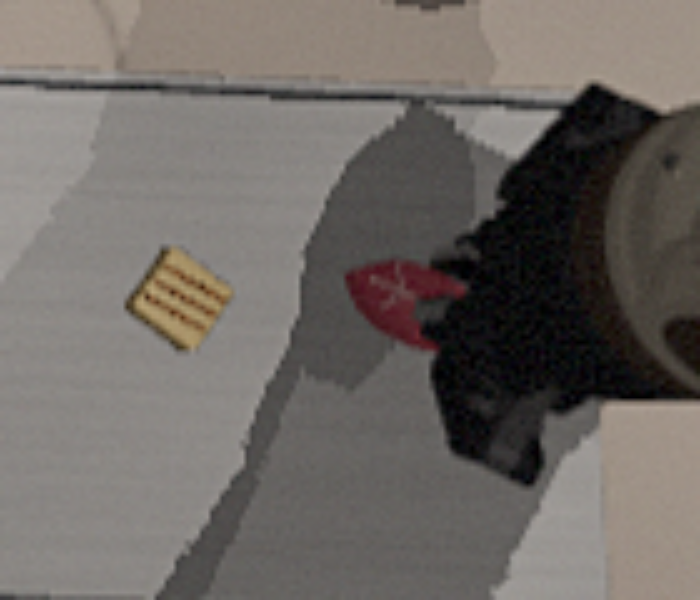

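Run:
```python
from h import *
o=get_obs();C=cam("wrist",o)
t=np.radians(66.1);c=np.array([.4447,-.2392,.019]);u=np.array([np.cos(t),np.sin(t),0])*.027
print(w2px(C,[c-u,c,c+u]).round(0))
# predicted square praline centre top
print(w2px(C,[.445,-.1508,.026]).round(0))
for dz in (.01,.02,.03,.035,.04):
    o2=dict(o);o2['ee_pos']=o['ee_pos']+[0,0,dz];C2=cam("wrist",o2);print(dz,w2px(C2,[c-u,c+u,[.445,-.1508,.026]]).round(0).tolist())
print(C[2])
```

```text
[[317. 345.]
 [318. 291.]
 [318. 233.]]
[[222.  99.]]
0.01 [[317.0, 334.0], [318.0, 227.0], [228.0, 99.0]]
0.02 [[317.0, 324.0], [318.0, 221.0], [233.0, 100.0]]
0.03 [[318.0, 315.0], [318.0, 216.0], [237.0, 100.0]]
0.035 [[318.0, 311.0], [318.0, 214.0], [239.0, 100.0]]
0.04 [[318.0, 306.0], [318.0, 211.0], [241.0, 100.0]]
[ 0.47620822 -0.16798932  0.19337161]
```

Run:
```python
from h import *
s=cv2.imread("pics/s2.png");C=cam("side")
s=cv2.resize(s[60:230,370:530],None,fx=3.5,fy=3.5,interpolation=cv2.INTER_CUBIC)
for i,z in enumerate(np.arange(0,.25,.01)):
    p=(w2px(C,[.4448,-.239,z])[0]-[370,60])*3.5; cv2.circle(s,tuple(int(v) for v in p),2,(0,255,0) if i%5 else (0,0,255),-1)
cv2.imwrite("pics/s2d.png",s)
```

```text
(no output)
```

View pics/s2d.png

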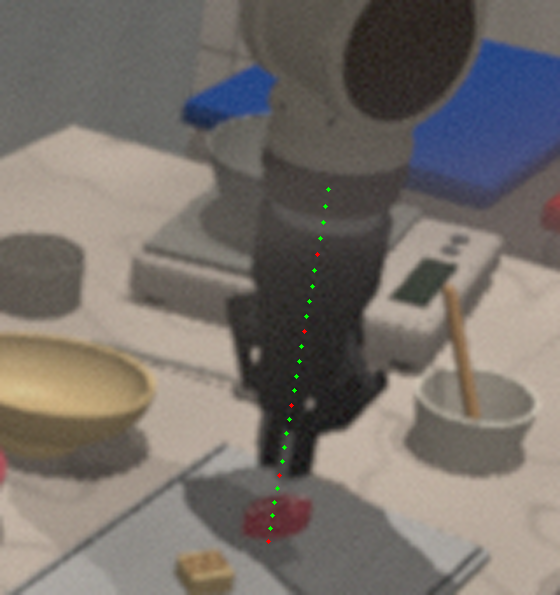

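>>> play_rows(
  commands="0.55 0 0 0 0; 0.55 0 0 0 0; 0.55 0 0 0 0; 0.55 0 0 -5 0; 0.55 0 0 -10 0; 0.55 0 0 -15 0; 0.55 0 0 -20 0; 0.55 0 0 -24 0; 0.55 0 0 -26 0; 0.55 0 0 -26 0",
)

```text
time: 3.22
ee_pos: [0.4444, -0.2388, -0.0153]
tcp_rot: [-179.9, -0.0, 66.2]
wrist_force: [-0.3, 0.9, -0.1]
opening: 0.0469
```

Run:
```python
from h import *
o=get_obs();print(o['time'],o['ee_pos'],o['tcp_rot'],o['opening'],o['wrist_force'])
s=camera("side")[:,:,::-1];C=cam("side")
s=cv2.resize(s[120:250,390:510],None,fx=4.5,fy=4.5,interpolation=cv2.INTER_CUBIC)
w=camera("wrist")[180:480,170:470,::-1]
cv2.imwrite("pics/a3.png",np.hstack([s[:585],cv2.resize(w,(800-s.shape[1],585))]))
```

```text
3.2167 [ 0.44436292 -0.23881051 -0.01530674] [-1.79941543e+02 -5.16960415e-03  6.62128762e+01] 0.0469121966338268 [-0.2603889   0.905637   -0.14069585]
```

View pics/a3.png

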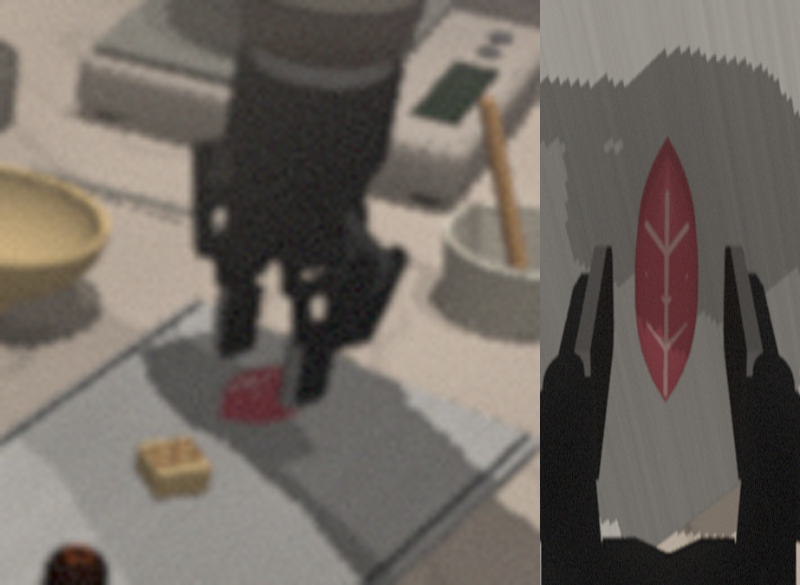

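>>> play_rows(
  commands="0.55 0 0 -3 0; 0.55 0 0 -6 0; 0.55 0 0 -9 0; 0.55 0 0 -11 0; 0.55 0 0 -11 0; 0.55 0 0 -11 0",
)

```text
time: 3.82
ee_pos: [0.4446, -0.239, -0.0258]
tcp_rot: [-180.0, -0.0, 66.2]
wrist_force: [-0.8, 0.3, -0.2]
opening: 0.047
```

Run:
```python
from h import *
o=get_obs();print(o['time'],o['ee_pos'],o['tcp_rot'],o['opening'],o['wrist_force'])
s=camera("side")[:,:,::-1];C=cam("side")
s=cv2.resize(s[120:250,390:510],None,fx=4.5,fy=4.5,interpolation=cv2.INTER_CUBIC)
w=camera("wrist")[180:480,170:470,::-1]
cv2.imwrite("pics/a4.png",np.hstack([s[:585],cv2.resize(w,(800-s.shape[1],585))]))
```

```text
3.8167 [ 0.4446099  -0.23896058 -0.0258059 ] [-1.79979969e+02 -7.21596618e-04  6.62133368e+01] 0.04703987265170915 [-0.8029954   0.28270313 -0.20828221]
```

View pics/a4.png

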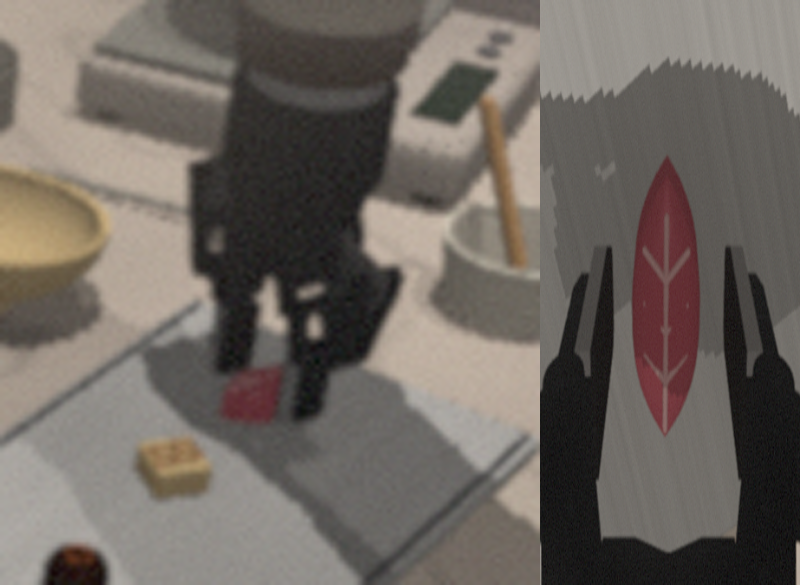

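>>> play_rows(
  commands="0.3 0 0 -1 0; 0.2 0 0 -1 0; 0.2 0 0 -1 0; 0.2 0 0 -1 0; 0.2 0 0 -1 0; 0.2 0 0 -1 0",
  force=25,
)

```text
time: 4.42
ee_pos: [0.4448, -0.2391, -0.0265]
tcp_rot: [180.0, -0.0, 66.2]
wrist_force: [1.3, 0.3, 0.8]
opening: 0.0263
```

>>> play_rows(
  commands="0.2 0 0 2 0; 0.2 0 0 5 0; 0.2 0 0 10 0; 0.2 0 0 20 0; 0.2 0 0 30 0; 0.2 0 0 30 0",
)

```text
time: 4.92
ee_pos: [0.446, -0.2397, 0.0062]
tcp_rot: [179.8, 0.0, 66.2]
wrist_force: [0.7, 0.3, -0.5]
opening: 0.0261
```

Run:
```python
from h import *
o=get_obs();print(o['time'],o['ee_pos'],o['tcp_rot'],o['opening'],o['wrist_force'])
s=camera("side")[:,:,::-1];C=cam("side")
s=cv2.resize(s[120:250,390:510],None,fx=4.5,fy=4.5,interpolation=cv2.INTER_CUBIC)
w=camera("wrist")[180:480,170:470,::-1]
cv2.imwrite("pics/a5.png",np.hstack([s[:585],cv2.resize(w,(800-s.shape[1],585))]))
```

```text
4.9167 [ 0.44603298 -0.23970982  0.00622672] [1.79797839e+02 1.50508500e-02 6.62149824e+01] 0.026122642352769416 [ 0.73034175  0.27661676 -0.49338837]
```

View pics/a5.png

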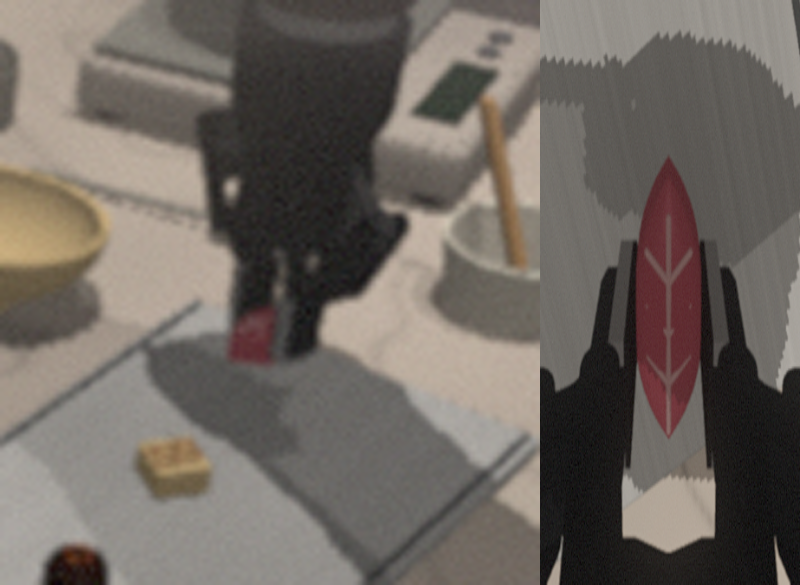

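Run:
```python
from h import *
from scipy.optimize import fsolve
C=cam("side");tc=np.array([.4455,-.2395,.0045])
j=np.array([np.cos(np.radians(156.2)),np.sin(np.radians(156.2)),0])
n=np.array([np.cos(np.radians(66.2)),np.sin(np.radians(66.2)),0])
for off in (-.011,0,.011):
  for p in [(408,215),(408,235),(365,290),(320,352),(322,310),(240,350),(200,120),(210,225),(232,245)]:
    uv=np.array(p)/4.5+[390,120]
    f=lambda v:(w2px(C,tc+off*n+v[0]*j+[0,0,v[1]])[0]-uv)
    v=fsolve(f,[0,.05]);print(off,p,"s,h above TCP mm",(v*1000).round(1))
```

```text
-0.011 (408, 215) s,h above TCP mm [ 64.  143.6]
-0.011 (408, 235) s,h above TCP mm [ 66.5 134.7]
-0.011 (365, 290) s,h above TCP mm [46.6 95.7]
-0.011 (320, 352) s,h above TCP mm [24.9 49.7]
-0.011 (322, 310) s,h above TCP mm [20.9 71. ]
-0.011 (240, 350) s,h above TCP mm [-32.2  18.9]
-0.011 (200, 120) s,h above TCP mm [-89.4 121.5]
-0.011 (210, 225) s,h above TCP mm [-69.8  71.9]
-0.011 (232, 245) s,h above TCP mm [-50.8  70. ]
0 (408, 215) s,h above TCP mm [ 75.1 151.6]
0 (408, 235) s,h above TCP mm [ 77.6 142.8]
0 (365, 290) s,h above TCP mm [ 58.  104.4]
0 (320, 352) s,h above TCP mm [36.6 59.1]
0 (322, 310) s,h above TCP mm [32.8 80.2]
0 (240, 350) s,h above TCP mm [-19.5  28.8]
0 (200, 120) s,h above TCP mm [-75.9 129.8]
0 (210, 225) s,h above TCP mm [-56.6  81. ]
0 (232, 245) s,h above TCP mm [-37.9  79.2]
0.011 (408, 215) s,h above TCP mm [ 86.3 159.6]
0.011 (408, 235) s,h above TCP mm [ 88.7 151. ]
0.011 (365, 290) s,h above TCP mm [ 69.4 113.2]
0.011 (320, 352) s,h above TCP mm [48.4 68.6]
0.011 (322, 310) s,h above TCP mm [44.6 89.3]
0.011 (240, 350) s,h above TCP mm [-6.9 38.8]
0.011 (200, 120) s,h above TCP mm [-62.4 138.2]
0.011 (210, 225) s,h above TCP mm [-43.4  90.1]
0.011 (232, 245) s,h above TCP mm [-24.9  88.3]
```

>>> play_rows(
  commands="0.2 0 0 25 0; 0.2 10 7 50 -6; 0.2 32 22 60 -12; 0.2 60 42 60 -19; 0.2 90 63 60 -26; 0.2 120 84 60 -33; 0.2 150 105 60 -40; 0.2 178 125 60 -47; 0.2 198 139 60 -54; 0.2 205 144 60 -57",
)

```text
time: 5.85
ee_pos: [0.6518, -0.0925, 0.062]
tcp_rot: [-180.0, 0.0, 9.0]
wrist_force: [-0.4, -0.5, -0.3]
opening: 0.0262
```

>>> play_rows(
  commands="0.2 0 0 0 0; 0.2 0 0 0 0; 0.2 0 0 0 0",
)

```text
time: 6.1
ee_pos: [0.649, -0.0956, 0.0631]
tcp_rot: [-180.0, 0.0, 9.3]
wrist_force: [-1.1, -0.5, -0.8]
opening: 0.0262
```

Run:
```python
from h import *
o=get_obs();print(o['time'],o['ee_pos'],o['tcp_rot'],o['opening'],o['wrist_force'])
w=camera("wrist")[:,:,::-1].copy();C=cam("wrist",o)
c=np.array([.6502,-.0955,.013]);a=np.radians(9.1);t=np.linspace(0,2*np.pi,60)
for X,Y,z,k in ((.035,.023,.013,0),(.08,.055,.05,-.135)):
    x=X*np.cos(t);y=Y*np.sin(t)*(1+k*np.cos(t))
    P=np.c_[x*np.cos(a)-y*np.sin(a)+c[0],x*np.sin(a)+y*np.cos(a)+c[1],0*t+z]
    for p in w2px(C,P): cv2.circle(w,tuple(int(v) for v in p.round()),1,(0,255,0),-1)
cv2.imwrite("pics/w6.png",w)
```

```text
6.1 [ 0.64897774 -0.09555531  0.06312316] [-1.79995791e+02  4.58691556e-02  9.30834712e+00] 0.0261525257871197 [-1.12054187 -0.52708727 -0.77364313]
```

View pics/w6.png

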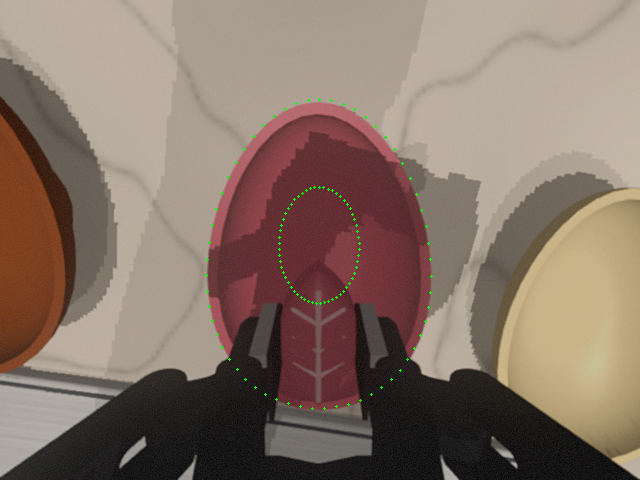

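>>> play_rows(
  commands="0.2 1 0 -20 0; 0.2 1 0 -40 0; 0.2 1 0 -58 0; 0.2 1 0 -68 0; 0.2 1 0 -74 0; 0.2 1 0 -78 0; 0.2 1 0 -80 0; 0.2 1 0 -82 0; 0.2 1 0 -83 0; 0.2 1 0 -83 0",
)

```text
time: 6.98
ee_pos: [0.651, -0.0951, -0.0191]
tcp_rot: [180.0, -0.0, 9.2]
wrist_force: [0.5, -0.4, -0.6]
opening: 0.0256
```

Run:
```python
from h import *
o=get_obs();print(o['time'],o['ee_pos'],o['tcp_rot'],o['opening'],o['wrist_force'])
s=camera("side")[:,:,::-1]
s=cv2.resize(s[120:250,270:400],None,fx=4.5,fy=4.5,interpolation=cv2.INTER_CUBIC)
cv2.imwrite("pics/s7.png",s)
```

```text
6.9833 [ 0.65103042 -0.09505361 -0.01911849] [ 1.79986334e+02 -3.98250722e-02  9.21855599e+00] 0.025604784228412007 [ 0.54661326 -0.35332461 -0.60966571]
```

View pics/s7.png

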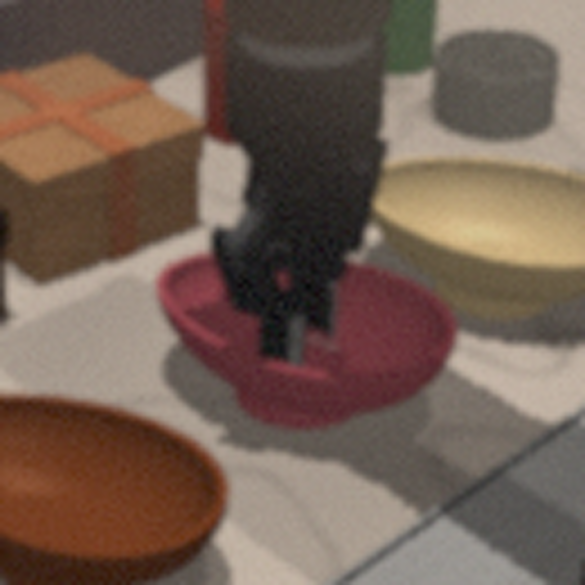

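>>> play_rows(
  commands="0.2 0 0 -1 0; 0.2 0 0 -2 0; 0.2 0 0 -2 0; 0.2 0 0 -3 0; 0.2 0 0 -3 0",
)

```text
time: 7.45
ee_pos: [0.6506, -0.095, -0.0228]
tcp_rot: [-180.0, 0.0, 9.2]
wrist_force: [-0.1, -0.4, -1.0]
opening: 0.026
```

>>> play_rows(
  commands="0.2 0 0 -0.5 0; 0.2 0 0 -1 0; 0.2 0 0 -1 0",
)

```text
time: 7.7
ee_pos: [0.6508, -0.095, -0.0235]
tcp_rot: [180.0, -0.0, 9.2]
wrist_force: [0.0, 0.1, 1.8]
opening: 0.0259
```

>>> play_rows(
  commands="0.34 0 0 0 0; 0.4 0 0 0 0; 0.4 0 0 0 0; 0.4 0 0 0 0; 0.4 0 0 5 0; 0.4 0 0 12 0; 0.4 0 0 25 0; 0.4 0 0 45 0; 0.4 0 0 70 0; 0.4 0 0 95 0",
)

```text
time: 8.53
ee_pos: [0.6506, -0.095, 0.0736]
tcp_rot: [180.0, -0.0, 9.2]
wrist_force: [1.0, -0.5, -0.5]
opening: 0.0339
```

```bash
cat > chk.py <<'E'
import sys
from h import *
name=sys.argv[1];c=np.array([float(sys.argv[2]),float(sys.argv[3]),.013]);a=np.radians(float(sys.argv[4]));t=np.linspace(0,2*np.pi,40)
o=get_obs();print(o['time'],o['ee_pos'],o['tcp_rot'],o['opening'],o['wrist_force'])
w=camera("wrist")[:,:,::-1].copy();C=cam("wrist",o)
for X,Y,z,k in ((.035,.023,.013,0),(.08,.055,.05,-.135)):
    x=X*np.cos(t);y=Y*np.sin(t)*(1+k*np.cos(t))
    P=np.c_[x*np.cos(a)-y*np.sin(a)+c[0],x*np.sin(a)+y*np.cos(a)+c[1],0*t+z]
    for p in w2px(C,P): cv2.circle(w,tuple(int(v) for v in p.round()),1,(0,255,0),-1)
cv2.imwrite(f"pics/{name}.png",w)
E
python3 chk.py w8 .6502 -.0955 9.1
```

```text
8.5333 [ 0.65060826 -0.09499309  0.07355095] [ 1.79993373e+02 -2.06518945e-02  9.21525701e+00] 0.03385564121203497 [ 1.0334235  -0.54633998 -0.45461176]
```

View pics/w8.png

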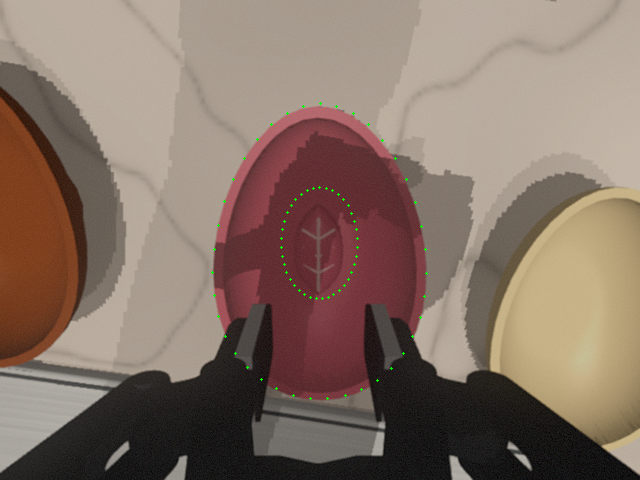

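>>> play_rows(
  commands="0.55 -15 18 0 -1; 0.55 -40 47 0 -3; 0.55 -67 79 0 -5; 0.55 -94 111 0 -7; 0.55 -121 142 0 -9; 0.55 -148 174 0 -11; 0.55 -173 203 -10 -13; 0.55 -188 220 -30 -13; 0.55 -193 226.5 -50 -13; 0.55 -193 226.5 -62 -13",
)

```text
time: 9.42
ee_pos: [0.4694, 0.0044, 0.0361]
tcp_rot: [-178.2, -0.1, -0.6]
wrist_force: [0.7, 0.6, -0.2]
opening: 0.0467
```

>>> play_rows(
  commands="0.55 0 0 0 0; 0.55 0 0 0 0; 0.55 0 0 0 0",
)

```text
time: 9.67
ee_pos: [0.4704, 0.0048, 0.0362]
tcp_rot: [-178.2, -0.1, -0.6]
wrist_force: [0.0, -0.1, -0.1]
opening: 0.0469
```

```bash
cat > lf.py <<'E'
import sys
from h import *
name,x,y,a=sys.argv[1],*map(float,sys.argv[2:5])
o=get_obs();print(o['time'],o['ee_pos'],o['tcp_rot'],o['opening'],o['wrist_force'])
im=camera("wrist")[:,:,::-1].copy();C=cam("wrist",o)
t=np.radians(a);c=np.array([x,y,.019]);u=np.array([np.cos(t),np.sin(t),0])*.027;n=np.array([-np.sin(t),np.cos(t),0])*.014
for p in (c-u,c+u,c+n,c-n): cv2.circle(im,tuple(int(v) for v in w2px(C,p)[0].round()),2,(0,255,0),-1)
cv2.imwrite(f"pics/{name}.png",im)
E
python3 lf.py w9 .4574 .1316 -3.9
```

```text
9.6667 [0.47042708 0.00478425 0.03617157] [-1.78192829e+02 -5.58645422e-02 -6.03391366e-01] 0.04692931088522616 [ 0.03679508 -0.12073347 -0.06082721]
```

View pics/w9.png

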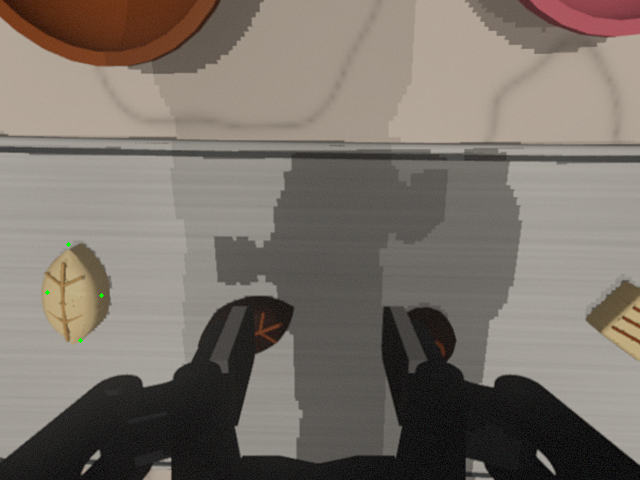

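Run:
```python
from h import *
o=get_obs();print(o['q'],o['tcp_rot'],o['ee_pos'],o['qd'])
```

```text
[ -0.65551109  -6.12157028 -18.23963845  77.83310942   1.80755686
 179.94250308] [-1.78192493e+02 -5.06359866e-02 -5.98042755e-01] [0.47050411 0.00483412 0.03605139] [ 0.04257883  0.3167319  -0.09229755 -0.14546587  0.02538611  0.114331  ]
```

>>> play_rows(
  commands="0.55 0 8 0 0; 0.55 0 16 0 0; 0.55 0 24 0 0; 0.55 0 24 0 0; 0.55 0 24 0 0",
)

```text
time: 10.13
ee_pos: [0.4696, 0.0163, 0.0348]
tcp_rot: [-177.6, 0.1, 0.4]
wrist_force: [-0.1, 0.2, -0.3]
opening: 0.047
```

Run:
```python
from h import *
o=get_obs();print(o['q'],o['tcp_rot'],o['ee_pos'],o['qd'])
```

```text
[  0.35841182  -6.07515916 -18.34709603  77.78819584   2.36638538
 179.9416521 ] [-1.77633555e+02  5.77235269e-02  4.16709989e-01] [0.46957407 0.01631137 0.03482039] [-0.40659375 -0.07560619 -0.17308713  0.01116279 -0.09364677 -0.00964547]
```

>>> play_rows(
  commands="0.55 0 0 20 7; 0.55 0 0 40 14; 0.55 0 0 40 21; 0.55 0 0 40 28; 0.55 0 0 40 35; 0.55 0 0 40 42; 0.55 0 0 40 49; 0.55 0 10 40 56; 0.55 0 20 40 63; 0.55 0 30 40 70",
)

```text
time: 10.97
ee_pos: [0.4695, 0.0462, 0.0748]
tcp_rot: [-177.6, 0.1, 70.7]
wrist_force: [-0.6, -0.1, 0.3]
opening: 0.0472
```

>>> play_rows(
  commands="0.55 0 10 0 7; 0.55 0 20 0 14; 0.55 0 30 0 21; 0.55 0 40 0 28; 0.55 0 50 0 35; 0.55 0 60 0 42; 0.55 0 70 0 49; 0.55 0 80 0 56; 0.55 0 80 0 63; 0.55 0 80 0 70",
)

```text
time: 11.8
ee_pos: [0.4695, 0.1265, 0.0747]
tcp_rot: [-177.6, 0.0, 140.8]
wrist_force: [0.5, -0.2, -0.3]
opening: 0.0472
```

Run:
```python
from h import *
o=get_obs();print(o['q'],o['tcp_rot'],o['ee_pos'])
```

```text
[ 16.01587756  -2.28958642 -10.37664942  83.84600839  -1.39586275
  55.25798611] [-1.77616211e+02  4.48370451e-02  1.40782375e+02] [0.46945336 0.12654556 0.07468455]
```

>>> play_rows(
  commands="0.55 0 0 0 7; 0.55 0 0 0 14; 0.55 0 0 0 21; 0.55 0 0 0 28; 0.55 0 0 0 35; 0.55 0 0 0 42; 0.55 0 0 0 49; 0.55 0 0 0 56; 0.55 0 0 0 63; 0.55 0 0 0 70",
)

```text
time: 12.63
ee_pos: [0.4695, 0.1261, 0.0748]
tcp_rot: [-177.6, 0.0, -149.3]
wrist_force: [-0.0, -0.4, 0.5]
opening: 0.0468
```

>>> play_rows(
  commands="0.55 0 0 0 7; 0.55 0 0 0 14; 0.55 0 0 0 21; 0.55 0 0 0 28; 0.55 0 0 0 35; 0.55 0 0 0 42; 0.55 0 0 0 49; 0.55 0 0 0 56; 0.55 0 0 0 63; 0.55 0 0 0 70",
)

```text
time: 13.47
ee_pos: [0.4695, 0.126, 0.0748]
tcp_rot: [-177.6, 0.0, -79.3]
wrist_force: [-0.2, 0.7, -0.8]
opening: 0.047
```

>>> play_rows(
  commands="0.55 0 0 0 7; 0.55 0 0 0 14; 0.55 0 0 0 21; 0.55 0 0 0 28; 0.55 0 0 0 35; 0.55 0 0 0 42; 0.55 0 0 0 49; 0.55 0 0 0 56; 0.55 0 0 0 63; 0.55 0 0 0 70",
)

```text
time: 14.3
ee_pos: [0.4695, 0.1259, 0.0748]
tcp_rot: [-177.6, 0.1, -9.3]
wrist_force: [-0.1, -0.2, -0.6]
opening: 0.0467
```

>>> play_rows(
  commands="0.55 0 0 0 7; 0.55 0 0 0 14; 0.55 0 0 0 21; 0.55 0 0 0 25; 0.55 0 0 0 25; 0.55 0 0 0 25",
)

```text
time: 14.8
ee_pos: [0.4673, 0.1346, 0.0747]
tcp_rot: [-178.0, 0.1, 14.7]
wrist_force: [-0.5, -0.1, -0.5]
opening: 0.0469
```

Run:
```python
from h import *
o=get_obs();print(o['q'],o['tcp_rot'],o['ee_pos'])
```

```text
[  14.74972751   -4.38938695  -12.35478646   82.09590092    1.98129096
 -179.9454495 ] [-1.78018768e+02  6.31863874e-02  1.46952096e+01] [0.46727346 0.13460029 0.07472069]
```

>>> play_rows(
  commands="0.55 0 -10 0 0; 0.55 0 -20 0 0; 0.55 0 -30 0 0; 0.55 0 -40 0 0; 0.55 0 -40 0 0; 0.55 0 -40 0 0",
)

```text
time: 15.3
ee_pos: [0.4628, 0.1138, 0.0749]
tcp_rot: [-178.9, 0.0, 13.0]
wrist_force: [0.8, 0.8, 0.3]
opening: 0.0469
```

Run:
```python
from h import *
o=get_obs();print(o['q'],o['tcp_rot'],o['ee_pos'])
```

```text
[  13.08089464   -5.73503565  -13.56705753   82.21232697    1.08339635
 -179.94234005] [-1.78916649e+02  4.54390412e-02  1.30232450e+01] [0.46278616 0.11381841 0.07492205]
```

>>> play_rows(
  commands="0.55 0 -10 0 0; 0.55 0 -20 0 0; 0.55 0 -30 0 0; 0.55 0 -40 0 0; 0.55 0 -47 0 0; 0.55 0 -47 0 0; 0.55 0 -47 0 0",
)

```text
time: 15.88
ee_pos: [0.4581, 0.0909, 0.0748]
tcp_rot: [-180.0, 0.1, 11.2]
wrist_force: [-0.7, 1.3, 1.2]
opening: 0.0471
```

Run:
```python
from h import *
o=get_obs();print(o['q'],o['tcp_rot'],o['ee_pos'])
```

```text
[ 1.12195085e+01 -7.02143930e+00 -1.47432333e+01  8.23517371e+01
  5.62771640e-03 -1.79943461e+02] [-1.79994445e+02  7.35366117e-02  1.11629696e+01] [0.45806103 0.09089305 0.0748149 ]
```

>>> play_rows(
  commands="0.55 0 15 -10 -7; 0.55 0 30 -30 -13; 0.55 -0.7 40.7 -50 -15; 0.55 -0.7 40.7 -65 -15; 0.55 -0.7 40.7 -75 -15; 0.55 -0.7 40.7 -82 -15; 0.55 -0.7 40.7 -88 -15; 0.55 -0.7 40.7 -88 -15; 0.55 -0.7 40.7 -88 -15",
)

```text
time: 16.63
ee_pos: [0.4576, 0.1316, -0.0128]
tcp_rot: [-180.0, 0.1, -3.8]
wrist_force: [-0.3, -0.7, 0.1]
opening: 0.0468
```

```bash
python3 lf.py w10 .4574 .1316 -3.9
```

```text
16.6333 [ 0.45762277  0.13159185 -0.01280226] [-1.79987370e+02  5.70021959e-02 -3.83294132e+00] 0.046827519203543715 [-0.31992434 -0.71975594  0.10656095]
```

View pics/w10.png

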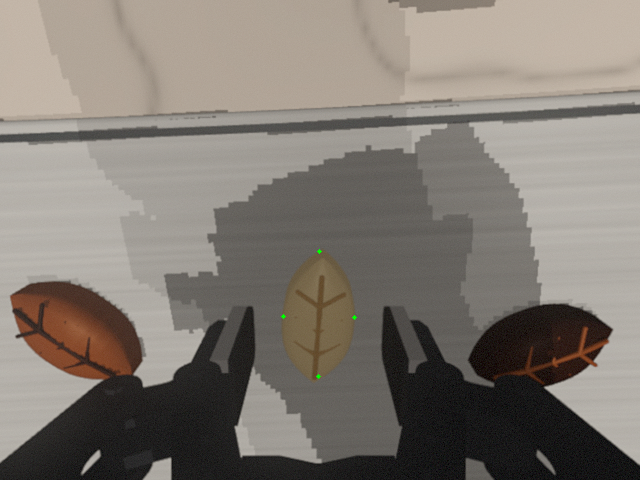

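>>> play_rows(
  commands="0.55 0 0 -5 0; 0.55 0 0 -9 0; 0.55 0 0 -12 0; 0.55 0 0 -14 0; 0.55 0 0 -14 0; 0.3 0 0 -14 0; 0.2 0 0 -14 0; 0.2 0 0 -14 0; 0.2 0 0 -14 0; 0.2 0 0 -14 0",
)

```text
time: 17.52
ee_pos: [0.4575, 0.1318, -0.027]
tcp_rot: [-180.0, 0.1, -3.8]
wrist_force: [0.3, 0.5, 1.5]
opening: 0.0265
```

>>> play_rows(
  commands="0.2 0 0 0 0; 0.2 0 0 3 0; 0.2 0 0 8 0; 0.2 0 0 20 0; 0.2 0 0 40 0; 0.2 0 0 65 0; 0.2 0 0 88 -5; 0.2 0 0 90 -12; 0.2 0 0 90 -19; 0.2 0 0 90 -26",
)

```text
time: 18.35
ee_pos: [0.4579, 0.1319, 0.0646]
tcp_rot: [-179.9, 0.0, -30.2]
wrist_force: [0.7, 0.3, -0.5]
opening: 0.0265
```

>>> play_rows(
  commands="0.2 5 -12 0 -7; 0.2 13 -28 0 -14; 0.2 22 -47 0 -21; 0.2 31 -66 0 -28; 0.2 40 -85 0 -35; 0.2 49 -104 0 -42; 0.2 58 -123 0 -49; 0.2 67 -142 0 -56; 0.2 76 -161 0 -63; 0.2 85 -180 0 -70",
)

```text
time: 19.18
ee_pos: [0.5429, -0.0493, 0.0639]
tcp_rot: [-180.0, 0.1, -100.2]
wrist_force: [0.4, -0.3, -0.3]
opening: 0.0261
```

>>> play_rows(
  commands="0.2 9 -19 0 -7; 0.2 18 -38 0 -14; 0.2 27 -57 0 -21; 0.2 36 -76 0 -28; 0.2 46 -97 0 -35; 0.2 56 -118 0 -42; 0.2 66 -140 0 -49; 0.2 78 -165 0 -56; 0.2 89 -188 0 -63; 0.2 94.3 -198.7 0 -67.3",
)

```text
time: 20.02
ee_pos: [0.6374, -0.2496, 0.0634]
tcp_rot: [-180.0, 0.1, -167.6]
wrist_force: [1.0, -0.0, 0.1]
opening: 0.0265
```

>>> play_rows(
  commands="0.2 0 0 0 0; 0.2 0 0 0 0; 0.2 0 0 0 0",
)

```text
time: 20.27
ee_pos: [0.6364, -0.2463, 0.0632]
tcp_rot: [180.0, 0.1, -167.0]
wrist_force: [0.2, 0.1, 0.1]
opening: 0.0262
```

```bash
python3 chk.py w11 .6368 -.2469 12.7
```

```text
20.2667 [ 0.63638452 -0.24627386  0.06321698] [ 1.79986741e+02  7.85876239e-02 -1.66959986e+02] 0.026165148942701118 [0.15444782 0.09425052 0.12836831]
```

View pics/w11.png

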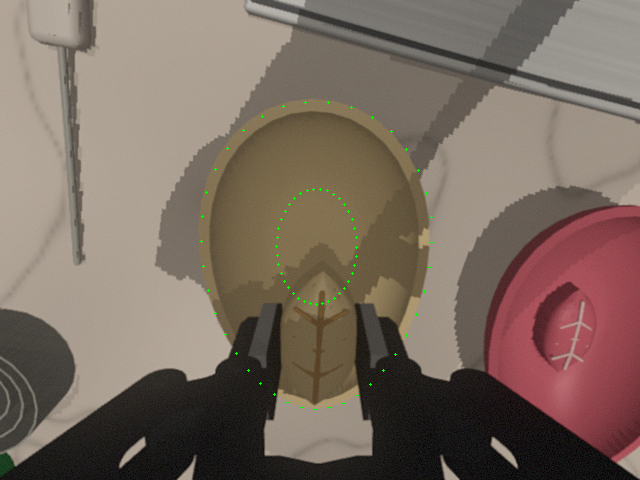

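>>> play_rows(
  commands="0.2 0.4 -0.5 -20 0; 0.2 0.4 -0.5 -40 0; 0.2 0.4 -0.5 -58 0; 0.2 0.4 -0.5 -68 0; 0.2 0.4 -0.5 -74 0; 0.2 0.4 -0.5 -78 0; 0.2 0.4 -0.5 -81 0; 0.2 0.4 -0.5 -83 0; 0.2 0.4 -0.5 -84 0; 0.2 0.4 -0.5 -84 0",
)

```text
time: 21.15
ee_pos: [0.6373, -0.2475, -0.0208]
tcp_rot: [-180.0, 0.1, -167.1]
wrist_force: [0.6, -0.3, 0.1]
opening: 0.0263
```

>>> play_rows(
  commands="0.2 0 0 -1 0; 0.2 0 0 -1.5 0; 0.2 0 0 -2 0; 0.2 0 0 -2 0",
)

```text
time: 21.48
ee_pos: [0.6371, -0.2475, -0.0232]
tcp_rot: [-180.0, 0.1, -167.1]
wrist_force: [0.2, 1.6, 0.4]
opening: 0.0264
```

>>> play_rows(
  commands="0.2 0 0 -0.5 0; 0.2 0 0 -1 0; 0.2 0 0 -1 0",
)

```text
time: 21.73
ee_pos: [0.6371, -0.2475, -0.0239]
tcp_rot: [-180.0, 0.1, -167.1]
wrist_force: [-1.0, 0.3, 2.9]
opening: 0.0267
```

>>> play_rows(
  commands="0.34 0 0 0 0; 0.4 0 0 0 0; 0.4 0 0 0 0; 0.4 0 0 0 0; 0.4 0 0 5 0; 0.4 0 0 12 0; 0.4 0 0 25 0; 0.4 0 0 45 0; 0.4 0 0 70 0; 0.4 0 0 95 0",
)

```text
time: 22.57
ee_pos: [0.6369, -0.2474, 0.073]
tcp_rot: [-180.0, 0.1, -167.1]
wrist_force: [1.4, -0.1, 0.1]
opening: 0.0342
```

```bash
python3 chk.py w12 .6368 -.2469 12.7
```

```text
22.5667 [ 0.63693086 -0.24740545  0.07297466] [-1.79983944e+02  1.04178853e-01 -1.67117224e+02] 0.03423771276951049 [ 1.44880486 -0.08750499  0.12614285]
```

View pics/w12.png

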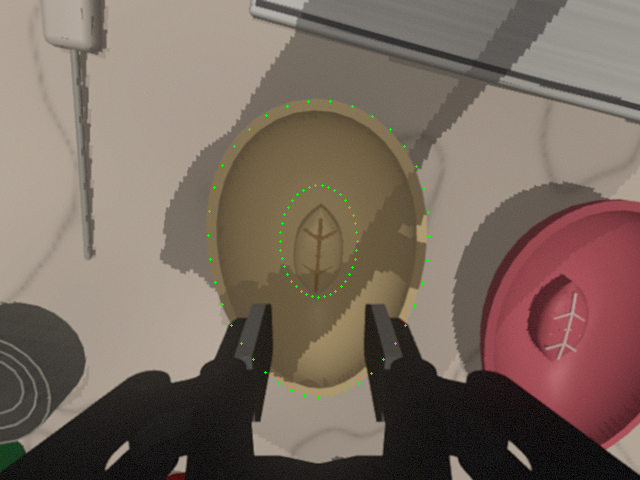

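>>> play_rows(
  commands="0.55 -6 15 0 2; 0.55 -16 42 0 4; 0.55 -27 71 0 6; 0.55 -38 100 0 8; 0.55 -49 129 0 10; 0.55 -60 158 0 12; 0.55 -71 187 0 14; 0.55 -82 216 0 16; 0.55 -93 245 0 18; 0.55 -104 274 0 20",
)

```text
time: 23.45
ee_pos: [0.5327, 0.0278, 0.0723]
tcp_rot: [-179.9, 0.2, -147.0]
wrist_force: [0.9, 0.9, 1.0]
opening: 0.0469
```

>>> play_rows(
  commands="0.55 -11 29 0 2; 0.55 -22 58 0 3; 0.55 -33 87 0 4; 0.55 -44 116 -5 6; 0.55 -55 145 -15 8; 0.55 -66 174 -30 8; 0.55 -72 191 -50 8; 0.55 -75.2 199.8 -68 8; 0.55 -75.2 199.8 -80 8; 0.55 -75.2 199.8 -86 8",
)

```text
time: 24.28
ee_pos: [0.4573, 0.2263, -0.016]
tcp_rot: [-180.0, 0.0, -139.0]
wrist_force: [1.1, -0.3, -0.1]
opening: 0.0471
```

>>> play_rows(
  commands="0.55 0 0 0 0; 0.55 0 0 0 0; 0.55 0 0 0 0",
)

```text
time: 24.53
ee_pos: [0.4589, 0.2259, -0.014]
tcp_rot: [-180.0, 0.2, -139.2]
wrist_force: [-0.0, -0.7, 1.5]
opening: 0.047
```

```bash
python3 lf.py w13 .4577 .2264 40.8
```

```text
24.5333 [ 0.45886779  0.22593353 -0.0139749 ] [-1.79969035e+02  1.72205223e-01 -1.39186355e+02] 0.046999929667425486 [-0.0423031  -0.72292003  1.49452765]
```

View pics/w13.png

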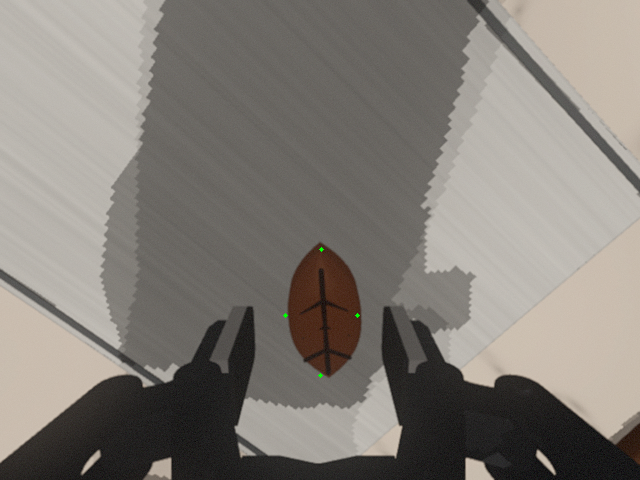

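>>> play_rows(
  commands="0.55 -2 0.3 0 2; 0.55 -3.5 0.6 -4 3.4; 0.55 -3.5 0.6 -9 3.4; 0.55 -3.5 0.6 -12 3.4; 0.55 -3.5 0.6 -12.7 3.4; 0.55 -3.5 0.6 -12.7 3.4; 0.3 -3.5 0.6 -12.7 3.4; 0.2 -3.5 0.6 -12.7 3.4; 0.2 -3.5 0.6 -12.7 3.4; 0.2 -3.5 0.6 -12.7 3.4",
)

```text
time: 25.42
ee_pos: [0.4545, 0.227, -0.0277]
tcp_rot: [-180.0, 0.1, -135.7]
wrist_force: [0.2, -0.2, 1.7]
opening: 0.026
```

>>> play_rows(
  commands="0.2 0 0 0 0; 0.2 0 0 0 0; 0.2 0 0 0 0; 0.2 0 0 0 0",
)

```text
time: 25.75
ee_pos: [0.4545, 0.227, -0.0277]
tcp_rot: [-180.0, 0.1, -135.7]
wrist_force: [-0.1, 0.4, 2.7]
opening: 0.0261
```

```bash
python3 lf.py w14 .4554 .2265 44.2
```

```text
25.75 [ 0.45450455  0.22703722 -0.02771042] [-1.79992210e+02  1.07489333e-01 -1.35718149e+02] 0.026147044148882442 [-0.10836248  0.35958424  2.66296286]
```

View pics/w14.png

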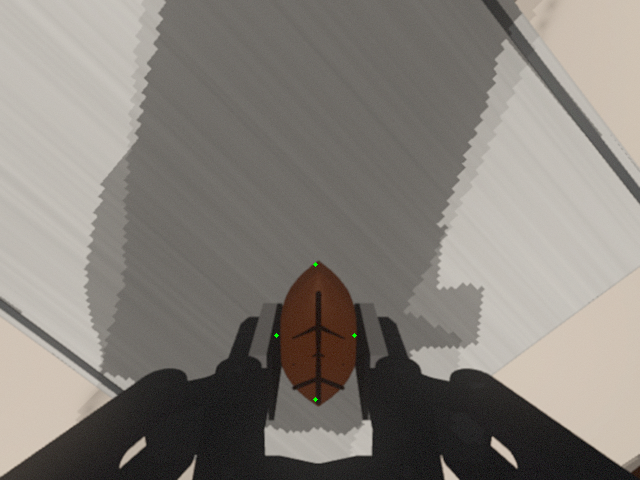

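>>> play_rows(
  commands="0.2 0 0 3 0; 0.2 0 0 8 0; 0.2 0 0 20 0; 0.2 0 0 40 0; 0.2 0 0 65 0; 0.2 6 -5 86 -5; 0.2 20 -15 91 -11; 0.2 42 -32 91 -17; 0.2 66 -50 91 -23; 0.2 90 -69 91 -29",
)

```text
time: 26.63
ee_pos: [0.5454, 0.1575, 0.0646]
tcp_rot: [180.0, 0.2, -165.0]
wrist_force: [-0.4, -0.4, 0.2]
opening: 0.0261
```

>>> play_rows(
  commands="0.2 24 -18 0 -4; 0.2 48 -37 0 -7; 0.2 70 -53 0 -9.3; 0.2 88 -67 0 -9.3; 0.2 97 -74 0 -9.3; 0.2 99.1 -75.4 0 -9.3; 0.2 99.1 -75.4 0 -9.3; 0.2 99.1 -75.4 0 -9.3; 0.2 99.1 -75.4 0 -9.3",
)

```text
time: 27.38
ee_pos: [0.6427, 0.0835, 0.0635]
tcp_rot: [180.0, 0.1, -174.0]
wrist_force: [-0.3, -0.3, 0.5]
opening: 0.026
```

```bash
python3 chk.py w15 .6436 .0826 6
```

```text
27.3833 [0.64268611 0.08347684 0.06348009] [ 1.79992370e+02  8.22317116e-02 -1.73951827e+02] 0.026011249950637996 [-0.27873371 -0.25488379  0.53729376]
```

View pics/w15.png

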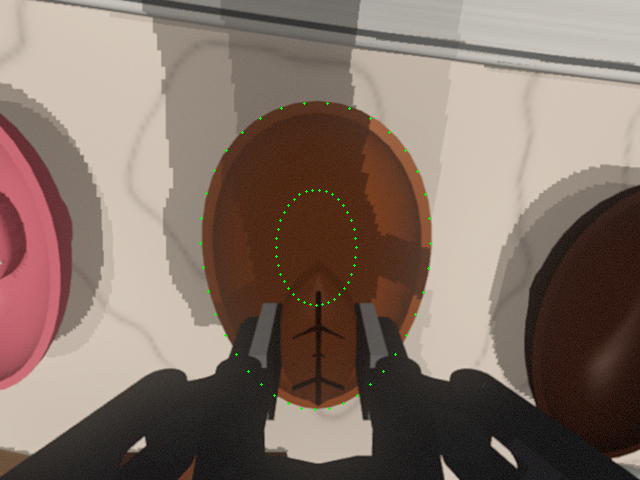

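>>> play_rows(
  commands="0.2 0.8 -0.8 -20 0; 0.2 0.8 -0.8 -40 0; 0.2 0.8 -0.8 -58 0; 0.2 0.8 -0.8 -69 0; 0.2 0.8 -0.8 -76 0; 0.2 0.8 -0.8 -80 0; 0.2 0.8 -0.8 -83 0; 0.2 0.8 -0.8 -85 0; 0.2 0.8 -0.8 -86 0; 0.2 0.8 -0.8 -86 0",
)

```text
time: 28.27
ee_pos: [0.6445, 0.0818, -0.0224]
tcp_rot: [-180.0, 0.1, -174.0]
wrist_force: [0.2, 0.2, 0.5]
opening: 0.026
```

>>> play_rows(
  commands="0.2 0 0 -0.5 0; 0.2 0 0 -1 0; 0.2 0 0 -1.5 0; 0.2 0 0 -1.5 0",
)

```text
time: 28.6
ee_pos: [0.6443, 0.0817, -0.0244]
tcp_rot: [-180.0, 0.1, -174.0]
wrist_force: [-0.1, 0.1, -0.7]
opening: 0.0265
```

>>> play_rows(
  commands="0.2 0 0 -0.5 0; 0.2 0 0 -0.5 0; 0.2 0 0 -0.5 0",
)

```text
time: 28.85
ee_pos: [0.6443, 0.0817, -0.0247]
tcp_rot: [-180.0, 0.1, -174.0]
wrist_force: [-1.4, -0.2, 2.2]
opening: 0.0263
```

Touching the floor; release and rise.

>>> play_rows(
  commands="0.34 0 0 0 0; 0.4 0 0 0 0; 0.4 0 0 0 0; 0.4 0 0 0 0; 0.4 0 0 5 0; 0.4 0 0 12 0; 0.4 0 0 25 0; 0.4 0 0 45 0; 0.4 0 0 70 0; 0.4 0 0 95 0",
)

```text
time: 29.68
ee_pos: [0.6441, 0.0816, 0.0722]
tcp_rot: [-180.0, 0.1, -174.0]
wrist_force: [0.3, -0.0, 0.4]
opening: 0.0343
```

```bash
python3 chk.py w16 .6436 .0826 6
```

```text
29.6833 [0.64411647 0.08161753 0.07218184] [-1.79990137e+02  1.00694802e-01 -1.74023292e+02] 0.034316684709168016 [ 0.2706635  -0.00598256  0.37215661]
```

View pics/w16.png

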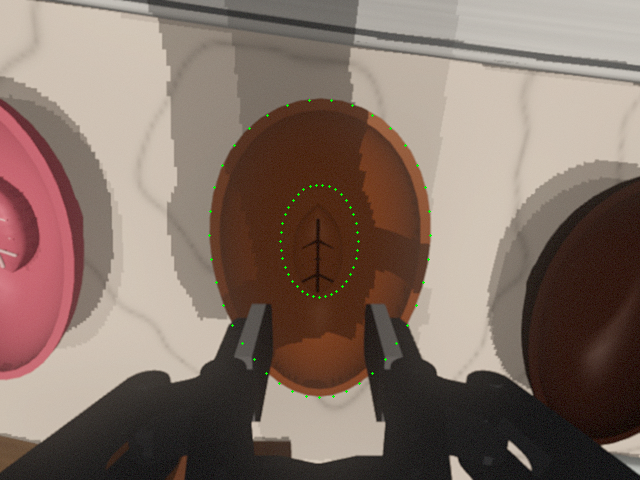

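>>> play_rows(
  commands="0.55 -10 -2 0 -7; 0.55 -28 -5 0 -14; 0.55 -47 -8 0 -21; 0.55 -66 -12 0 -28; 0.55 -85 -15 0 -35; 0.55 -104 -19 0 -42; 0.55 -123 -22 0 -49; 0.55 -142 -26 0 -56; 0.55 -161 -29 0 -63; 0.55 -180 -33 0 -70",
)

```text
time: 30.57
ee_pos: [0.4637, 0.0486, 0.0713]
tcp_rot: [179.9, 0.1, 115.6]
wrist_force: [-0.8, 0.3, 0.1]
opening: 0.047
```

>>> play_rows(
  commands="0.55 -15 -3 -10 -5; 0.55 -23 -4 -25 -9.8; 0.55 -25.4 -4.4 -45 -9.8; 0.55 -25.4 -4.4 -62 -9.8; 0.55 -25.4 -4.4 -75 -9.8; 0.55 -25.4 -4.4 -83 -9.8; 0.55 -25.4 -4.4 -86 -9.8; 0.55 -25.4 -4.4 -86 -9.8; 0.55 -25.4 -4.4 -86 -9.8",
)

```text
time: 31.32
ee_pos: [0.4394, 0.0444, -0.015]
tcp_rot: [179.9, 0.1, 106.2]
wrist_force: [0.6, -0.3, 0.9]
opening: 0.047
```

```bash
python3 lf.py w17 .4387 .0442 -73.8
```

```text
31.3167 [ 0.43940301  0.04439417 -0.01497377] [1.79942546e+02 9.42569223e-02 1.06181302e+02] 0.04700899762343879 [ 0.63496584 -0.3358684   0.90392962]
```

View pics/w17.png

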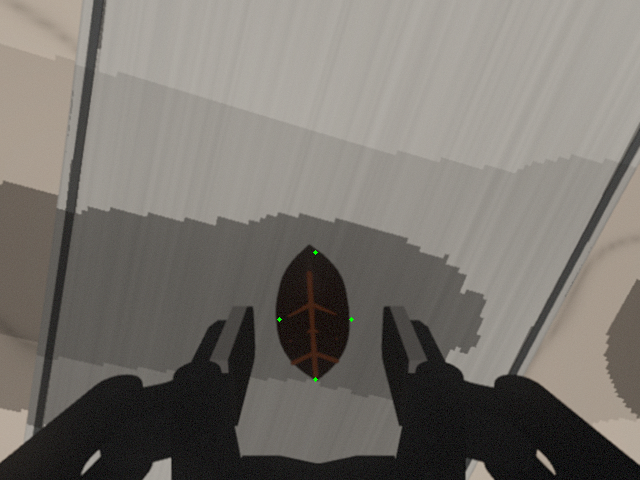

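>>> play_rows(
  commands="0.55 -1 0.6 0 1; 0.55 -2.1 1.2 -4 2; 0.55 -2.1 1.2 -8 2; 0.55 -2.1 1.2 -11 2; 0.55 -2.1 1.2 -12 2; 0.55 -2.1 1.2 -12 2; 0.3 -2.1 1.2 -12 2; 0.2 -2.1 1.2 -12 2; 0.2 -2.1 1.2 -12 2; 0.2 -2.1 1.2 -12 2",
)

```text
time: 32.2
ee_pos: [0.4369, 0.0455, -0.0278]
tcp_rot: [180.0, 0.1, 108.2]
wrist_force: [-0.1, -0.0, 1.0]
opening: 0.0261
```

>>> play_rows(
  commands="0.2 0 0 0 0; 0.2 0 0 0 0; 0.2 0 0 0 0",
)

```text
time: 32.45
ee_pos: [0.4369, 0.0456, -0.0277]
tcp_rot: [180.0, 0.1, 108.2]
wrist_force: [0.5, -0.0, 3.3]
opening: 0.0259
```

```bash
python3 lf.py w18 .4373 .0456 -71.8
```

```text
32.45 [ 0.43693236  0.04556926 -0.02773773] [1.79979730e+02 8.92114189e-02 1.08185560e+02] 0.025936042757968132 [ 0.4641012  -0.0266204   3.32084592]
```

View pics/w18.png

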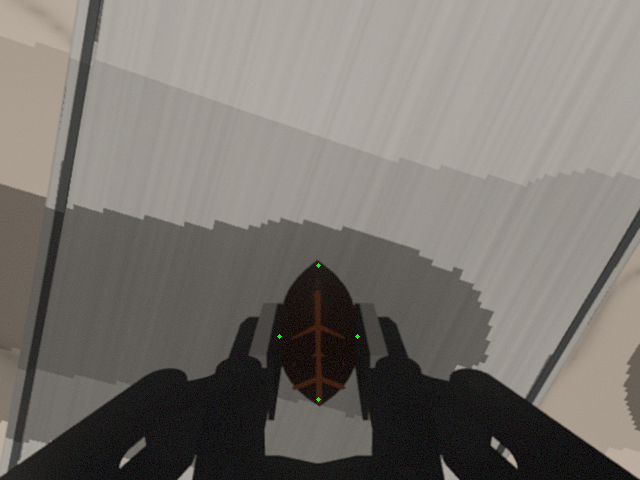

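>>> play_rows(
  commands="0.2 0 0 3 0; 0.2 0 0 8 0; 0.2 0 0 20 0; 0.2 0 0 40 0; 0.2 0 0 65 0; 0.2 5 4 86 7; 0.2 18 16 91 14; 0.2 38 35 91 21; 0.2 60 55 91 28; 0.2 82 75 91 35",
)

```text
time: 33.33
ee_pos: [0.5199, 0.1215, 0.0646]
tcp_rot: [179.9, 0.1, 143.5]
wrist_force: [0.7, -0.4, -0.4]
opening: 0.0263
```

>>> play_rows(
  commands="0.2 22 20 0 7; 0.2 44 40 0 14; 0.2 66 61 0 21; 0.2 88 81 0 28; 0.2 110 102 0 34; 0.2 129 119 0 35.8; 0.2 137 127 0 35.8; 0.2 139.8 129.4 0 35.8; 0.2 139.8 129.4 0 35.8; 0.2 139.8 129.4 0 35.8",
)

```text
time: 34.17
ee_pos: [0.6581, 0.2495, 0.0634]
tcp_rot: [-180.0, 0.1, 179.0]
wrist_force: [-0.6, -0.2, 1.0]
opening: 0.0264
```

>>> play_rows(
  commands="0.2 0 0 0 0; 0.2 0 0 0 0",
)

```text
time: 34.33
ee_pos: [0.6582, 0.2493, 0.0638]
tcp_rot: [180.0, 0.1, 178.9]
wrist_force: [0.6, 0.5, 0.4]
opening: 0.0262
```

```bash
python3 chk.py w19 .6587 .2500 -1
```

```text
34.3333 [0.65816318 0.2492538  0.06375034] [1.79999276e+02 1.02626849e-01 1.78946744e+02] 0.0261893127846937 [0.56491352 0.54731271 0.39614685]
```

View pics/w19.png

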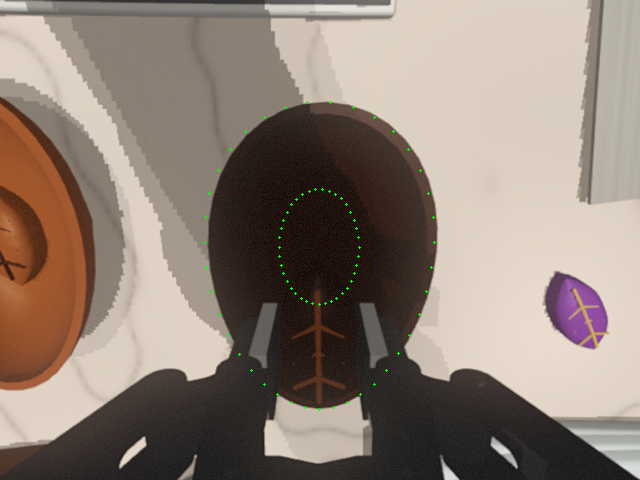

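>>> play_rows(
  commands="0.2 0.5 1 -20 0; 0.2 0.5 1 -40 0; 0.2 0.5 1 -58 0; 0.2 0.5 1 -69 0; 0.2 0.5 1 -76 0; 0.2 0.5 1 -80 0; 0.2 0.5 1 -83 0; 0.2 0.5 1 -85 0; 0.2 0.5 1 -86 0; 0.2 0.5 1 -86 0",
)

```text
time: 35.22
ee_pos: [0.6593, 0.2511, -0.0224]
tcp_rot: [180.0, 0.1, 179.0]
wrist_force: [-0.5, 0.2, -0.5]
opening: 0.0263
```

>>> play_rows(
  commands="0.2 0 0 -0.5 0; 0.2 0 0 -1 0; 0.2 0 0 -1.5 0; 0.2 0 0 -1.5 0",
)

```text
time: 35.55
ee_pos: [0.659, 0.251, -0.0244]
tcp_rot: [-180.0, 0.1, 179.0]
wrist_force: [-0.1, -0.8, -0.3]
opening: 0.0263
```

>>> play_rows(
  commands="0.2 0 0 -0.5 0; 0.2 0 0 -0.5 0; 0.2 0 0 -0.5 0",
)

```text
time: 35.8
ee_pos: [0.6591, 0.251, -0.0247]
tcp_rot: [180.0, 0.1, 179.0]
wrist_force: [-0.8, -1.4, 3.0]
opening: 0.0262
```

>>> play_rows(
  commands="0.34 0 0 0 0; 0.4 0 0 0 0; 0.4 0 0 0 0; 0.4 0 0 0 0; 0.4 0 0 5 0; 0.4 0 0 12 0; 0.4 0 0 25 0; 0.4 0 0 45 0; 0.4 0 0 70 0; 0.4 0 0 95 0",
)

```text
time: 36.63
ee_pos: [0.6589, 0.2509, 0.0723]
tcp_rot: [180.0, 0.1, 179.0]
wrist_force: [-0.4, -0.2, 0.0]
opening: 0.0339
```

>>> play_rows(
  commands="0.4 0 0 30 0; 0.4 -30 0 60 0; 0.4 -65 0 80 0; 0.4 -105 0 80 0; 0.4 -145 0 80 0; 0.4 -185 0 80 0; 0.4 -225 0 80 0; 0.4 -265 0 80 0; 0.4 -290 0 80 0; 0.4 -300 0 80 0",
)

```text
time: 37.47
ee_pos: [0.3565, 0.2509, 0.1522]
tcp_rot: [179.9, 0.2, 179.1]
wrist_force: [-0.6, 0.1, 0.5]
opening: 0.0344
```

Run:
```python
from h import *
o=get_obs();print(o['time'],o['ee_pos'],o['tcp_rot'],o['wrist_force'])
im=camera("top")[:,:,::-1].copy();cv2.imwrite("pics/t20.png",im)
C=cam("top");t=np.linspace(0,2*np.pi,50)
s=cv2.resize(im[150:265,180:530],None,fx=2.28,fy=2.28,interpolation=cv2.INTER_CUBIC)
for x0,y0,a in ((.6587,.25,-1),(.6436,.0826,6),(.6502,-.0955,9.1),(.6368,-.2469,12.7)):
  a=np.radians(a)
  for X,Y,z,k in ((.035,.023,.013,0),(.08,.055,.05,-.135)):
    x=X*np.cos(t);y=Y*np.sin(t)*(1+k*np.cos(t))
    P=np.c_[x*np.cos(a)-y*np.sin(a)+x0,x*np.sin(a)+y*np.cos(a)+y0,0*t+z]
    for p in w2px(C,P): cv2.circle(s,tuple(int(v) for v in ((p-[180,150])*2.28).round()),1,(0,255,0),-1)
b=cv2.resize(im[240:400,180:530],(s.shape[1],int(160*2.28)))
cv2.imwrite("pics/t20c.png",np.vstack([s,b])[:600])
cv2.imwrite("pics/s20.png",camera("side")[:,:,::-1])
```

```text
37.4667 [0.35648063 0.25089262 0.15223197] [179.89909617   0.19416215 179.0623183 ] [-0.58195071  0.0572156   0.5286469 ]
```

View pics/t20c.png

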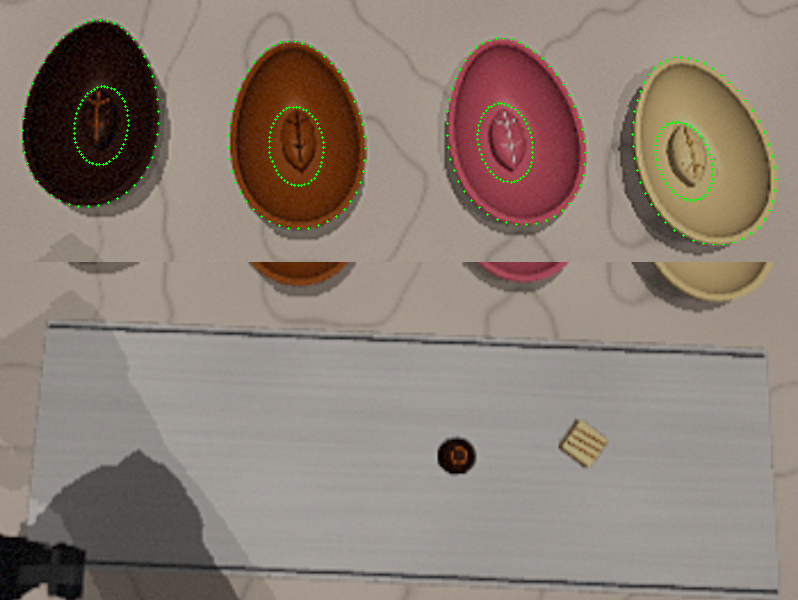

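View pics/s20.png

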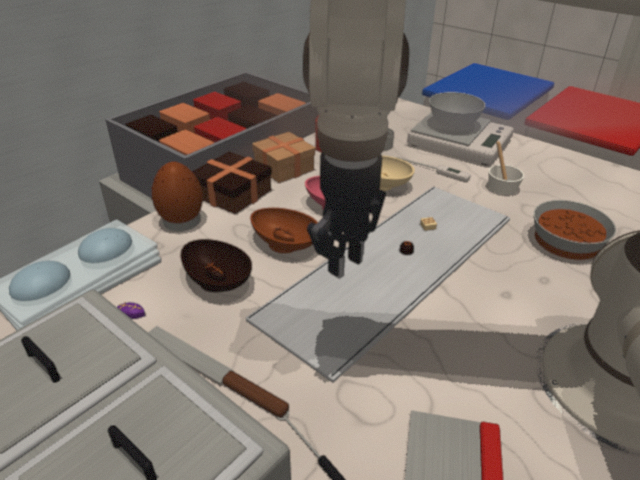

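```bash
python3 -c "
from workcell import *
print(job_done())"
```

```text
the job is handed in; nothing more can be done
None
```

All four leaf pralines are lying flat in the middle of the half egg of their own chocolate: ruby, white, milk and dark, in that order. I lowered each one until the wrist felt light floor contact of about 2–3 N before opening the gripper. I handed the job in at about 37.5 s of the 112 s allowed.

- **Last checks:** The final top picture shows each leaf inside its floor oval. The egg rims still match the outlines fitted at the start to about 1–2 pixels, so the eggs were not moved noticeably. The truffle and the square praline are still on the tray, the purple leaf was never touched, and the gripper was clear of everything.
- **Fingertip position:** The fingertips turned out to sit about 42 mm behind the stated TCP. My first grasp on the ruby leaf therefore closed in the air above it. I measured the offset in the wrist and side pictures and corrected for it in every later move.
- **Last joint limit:** One transfer ran into the last joint's range limit, which left the tool tilted by 2.4°. I removed the tilt before the next grasp.
- **Leaf positions:** The wrist camera put the milk and dark leaves about 2 mm and 2–3.5° off the top-view estimates. I corrected for this before gripping them.

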